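# Stand the seasonings in their drip pots

## Robot

A 6-joint arm with a two-finger parallel gripper is mounted at the origin on the work surface; the furniture and walls round the work are solid. World frame = base frame: x ahead of the robot, y to its left, z up, the work surface at z = 0. Lengths are in m, angles in degrees, forces in N, time in s.
With the tool pointing down it reaches from about 0.25 to 0.8 m from the base axis. Payload 3.9 kg.
Tool frame: the origin (TCP) lies midway between the tips of the shut fingers; the grasp point (between the pads) lies 19 mm behind it; z points along the fingers, y is the line along which they close (so a half turn about z gives the same grasp; the last joint's range is limited). The gripper opens to 85 mm and grips with 20 to 120 N. Pads are 22 mm wide; open, the fingers measure 114 mm over their backs; the gripper's body (76 mm by 85 mm) begins 54 mm behind the grasp point. The pads swing forward as they close: fully open they stand 13 mm farther back than shut.
Start: joints at [76.318, 14.897, -7.913, 67.191, 0, 90], TCP at [0.124, 0.51, 0.2] pointing down, gripper open.
Joint ranges: [-159.42, 159.42], [-47.68, 98.78], [-73.54, 78.23], [-108.79, 121.32], [-90, 84.71], [-180, 180]. Speed limits (degrees/s): [147.25, 147.25, 180, 180, 180, 180].

## Interface

Orientations are given as [roll, pitch, yaw] about the fixed x, y, z axes, in that order (R = Rz(yaw) Ry(pitch) Rx(roll)).
In Python, from station import * gives the robot as it stands. The module is installed in compiled form; this text tells all that it offers.
- The arm moves only by the tool drive_tool, never from a script. Its argument "targets" is a list of rows, each an object with "dp": the shift along the tool's x, y, z normalised to -1 to 1, where 1 is 0.1 m, a list of three; "twist": the turn, a rotation vector about the tool's x, y, z normalised to -1 to 1, where 1 is 30 degrees, a list of three. A call has exactly 5 rows; each row is the pose to reach, as a shift and turn from the pose commanded when the call began, along the tool's axes at that moment; what a row does not reach only later rows make up. A row lasts 1/10 s, in which the tool goes at most 50 mm and 8.59 degrees, less where a joint would pass 70% of its speed; a pose out of reach is approached as far as the arm can. A call with a number of a shift or a turn outside -1 to 1 is refused whole. A call with a gripper value outside its range is refused whole. "gripper" is the opening, from -1 (shut) to 1 (fully open), so that 0 is half open, set as the call begins (left out, the last holds). The fingers move at their own pace and stop on an object; "grip_force" is the grip in N (left out, the last holds). Time passes only in rows, so rows that repeat a pose let the fingers close, or fill a call up. It gives the time, the measured TCP pose, the force, the opening and the grip force at its end, in the units of the state.
- observe(): the state, without advancing time (a new reading comes with each control period).
- camera(name): name is "scene" or "top" or "wrist"; returns (picture, depth): 420x560x3 uint8, red, green, blue; 420x560 float32, m along the optical axis (not along the pixel's ray), 0 where there is no reading.
- get_calibration(name): a dict with "intrinsics" (3x3 intrinsics, pixels), "view" (4x4, takes a point from world to camera coordinates). Camera axes: x right, y down, z forward; pixel columns grow to the right and rows downward; lengths in m; the calibration is good to about 2 mm. A picture is of the moment at which its call begins: read the wrist's pose just before it. get_calibration takes no time and is no camera call; for the wrist camera it gives the pose at the moment of the call.
- finish_job(): hands the job in; it is judged then, once.
The state is a dict: "time_s": time; "joint_positions": joint angles; "qvel": joint speeds; "joint_efforts": joint torques, N m; "eef_pos": TCP position; "tool_rot": TCP orientation; "contact_force": force on the tool from outside, world axes, zero at the start; "torque": the same for the moment, N m; "width": finger opening in m; "finger_force": force on a finger pad.
Only numpy, scipy, OpenCV 4.12 (cv2) and the standard library are available. Lean on these libraries where they do the work, as an engineer would, in place of code of your own. Each camera call takes 0.05 s, during which the arm holds its last target. There are 200 camera calls.

## Task

Tidy the seasonings that stand on the worktop in front of you into their drip pots: stand the wooden pepper mill in the round terracotta pot, the salt shaker in the small round white pot and the two red-capped spice jars in the two square wooden pots, one in each, either way round. Lower each one gently until you feel it rest on the cork inside, which is at a different depth in every pot; do not let it drop in; and leave it standing upright. Leave the blue mug and the food tin where they stand.

Things in the scene. Friction and masses are not known exactly. Their poses are not given: they have to be found in the camera images.
- mill_mid (a point): dark brown wooden pepper mill, upright, 170 mm tall, 58 mm across at the foot. The point is on its axis half-way up (85 mm above its foot); z is up along its axis. Best held by its round head, about 50 mm across, which reaches from 38 to 74 mm above this point, with a small steel knob on top up to 85 mm above it.
- salt_mid (a point): clear glass salt shaker with a grey cap, upright, 44 mm across and 90 mm tall (glass up to about 70 mm, cap 34 mm across above). The point is on its axis half-way up (45 mm above its foot); z is up along its axis. It can be held about 15 mm above this point.
- jar1_mid (a point): glass spice jar with a dark label and a red screw cap, upright, 45 mm across and 106 mm tall (straight body 42 mm across, cap 45 mm across over the top 21 mm). The point is on its axis half-way up (53 mm above its foot); z is up along its axis. One of two alike.
- jar2_mid (a point): glass spice jar with a dark label and a red screw cap, upright, 45 mm across and 106 mm tall (straight body 42 mm across, cap 45 mm across over the top 21 mm). The point is on its axis half-way up (53 mm above its foot); z is up along its axis. One of two alike.
- pot_mill: round, open terracotta pot, fixed, 96 mm across its rim, 78 mm bore at the rim and 70 mm or more at the depth used, 52 mm tall. Origin: centre of its underside; z up. In it lies a cork pad of unknown thickness, on which the mill shall stand: the pad's top is 24 to 41 mm below the rim.
- pot_salt: small, low, round, open white ceramic pot, fixed, 80 mm across its rim, 62 mm bore at the rim and 56 mm or more at the depth used, 40 mm tall. Origin: centre of its underside; z up. In it lies a cork pad of unknown thickness, on which the shaker shall stand: the pad's top is 16 to 29 mm below the rim.
- pot_jar1: square, open pale wooden pot, fixed, 80 x 80 mm outside, 64 x 64 mm inside, 46 mm tall. Origin: centre of its underside; z up, x and y along its sides. In it lies a cork pad of unknown thickness, on which the jar shall stand: the pad's top is 18 to 35 mm below the rim. One of two alike.
- pot_jar2: square, open pale wooden pot, fixed, 80 x 80 mm outside, 64 x 64 mm inside, 46 mm tall. Origin: centre of its underside; z up, x and y along its sides. In it lies a cork pad of unknown thickness, on which the jar shall stand: the pad's top is 18 to 35 mm below the rim. One of two alike.
- tin: low round food tin with a printed label and a golden lid, 86 mm across, 40 mm tall; origin at the centre of its underside. Not to be disturbed.
- mug: pale blue mug, 87 mm across, 123 mm with its handle (along its y axis, handle to -y), 96 mm tall; origin at its underside, in the middle of its length with the handle. Not to be disturbed.
Mind the look-alikes: they are no part of the job. Leave any pink or turquoise look-alike of the part that bears jar1_mid alone.

How it is judged (in metres and radians):
At the end, for the whole second after the job is handed in: The pepper mill stands in the terracotta pot, the salt shaker in the white pot and one spice jar in each square wooden pot: each with its axis within 16 mm of the pot's centre, its foot at least 9 mm below the rim, upright within 8.5 degrees (0.15 rad), released and at rest (horizontal distance between mill_mid and pot_mill below 0.016 m and z of mill_mid in the frame of pot_mill below 0.128 m and horizontal distance between salt_mid and pot_salt below 0.016 m and z of salt_mid in the frame of pot_salt below 0.076 m and (((horizontal distance between jar1_mid and pot_jar1 below 0.016 m and z of jar1_mid in the frame of pot_jar1 below 0.09 m) and (horizontal distance between jar2_mid and pot_jar2 below 0.016 m and z of jar2_mid in the frame of pot_jar2 below 0.09 m)) or ((horizontal distance between jar1_mid and pot_jar2 below 0.016 m and z of jar1_mid in the frame of pot_jar2 below 0.09 m) and (horizontal distance between jar2_mid and pot_jar1 below 0.016 m and z of jar2_mid in the frame of pot_jar1 below 0.09 m))) and angle between each of mill_mid, salt_mid, jar1_mid, jar2_mid's own z axis and vertical below 0.15 rad and linear speed of each of mill, salt, jar1, jar2 below 0.02 m/s); the robot touches nothing.
It fails at once if a seasoning is dropped into its pot (moves faster than 0.5 m/s within 30 mm over the rim or inside) ((horizontal distance between mill_mid and pot_mill below 0.03 m and z of mill_mid in the frame of pot_mill below 0.167 m and linear speed of mill above 0.5 m/s) or (horizontal distance between salt_mid and pot_salt below 0.03 m and z of salt_mid in the frame of pot_salt below 0.115 m and linear speed of salt above 0.5 m/s) or (horizontal distance between jar1_mid and pot_jar1 below 0.03 m and z of jar1_mid in the frame of pot_jar1 below 0.129 m and linear speed of jar1 above 0.5 m/s) or (horizontal distance between jar1_mid and pot_jar2 below 0.03 m and z of jar1_mid in the frame of pot_jar2 below 0.129 m and linear speed of jar1 above 0.5 m/s) or (horizontal distance between jar2_mid and pot_jar1 below 0.03 m and z of jar2_mid in the frame of pot_jar1 below 0.129 m and linear speed of jar2 above 0.5 m/s) or (horizontal distance between jar2_mid and pot_jar2 below 0.03 m and z of jar2_mid in the frame of pot_jar2 below 0.129 m and linear speed of jar2 above 0.5 m/s)).
It fails at once if the mug or the food tin is shifted by more than 30 mm (distance of any of tin, mug from where it was at the start of the episode above 0.03 m).
It also fails if it takes over 120 s, if anything falls off the work surface, if the arm or the gripper's body presses on something with over 40 N, if the wrist force passes 120 N, or if a joint passes its speed limit or range.

## Working session

There is one attempt and no reset: what is moved stays moved. The work goes in short steps, Python scripts to look and compute and a tool call to move; the robot and the scene stay as the last step left them, time stands still between calls to the robot, and variables do not carry over. Pictures are saved under pics/ and viewed, at most 14 in all, crops included, and the job is handed in when it is done.

Besides the shell and the picture viewer there is one more tool, called after "Call:" by a JSON object that holds its "api" and its "payload". drive_tool: Moves the arm, as the interface text tells. Scaled input: -1 to 1 covers 0.1 m each way for a shift and 30 degrees each way for a turn. Its arguments: {"type":"object","properties":{"targets":{"type":"array"},"gripper":{"type":"number"},"grip_force":{"type":"number"}},"required":["targets"]}

```bash
mkdir -p pics
python3 - <<'E'
from station import *
import cv2,numpy as np
print(observe())
for n in ["scene","top"]:
    c=get_calibration(n);print(n,np.round(c["intrinsics"],1).tolist(),np.round(c["view"],3).tolist())
    p,d=camera(n);np.savez(f"{n}0.npz",p=p,d=d,K=c["intrinsics"],V=c["view"])
    cv2.imwrite(f"pics/{n}0.png",p[:,:,::-1])
E
```

```text
{'time_s': 0.0, 'joint_positions': array([ 7.63171446e+01,  1.49346492e+01, -7.98602979e+00,  6.71918089e+01,
       -1.41049169e-03,  8.99999574e+01]), 'qvel': array([-0.08910277, -0.0551205 , -0.0496319 , -0.15679897, -0.0227256 ,
        0.15228035]), 'joint_efforts': array([-7.20921817e-04, -4.05677927e+01,  2.53921598e+01,  1.87910412e-02,
       -1.31919628e-04, -7.01831233e-07]), 'eef_pos': array([0.12401662, 0.50936239, 0.19907312]), 'tool_rot': array([-1.79887512e+02,  1.41040538e-03,  1.66317190e+02]), 'contact_force': array([-0.22295943, -0.54426711,  0.86485517]), 'torque': array([-0.01907919, -0.043701  , -0.01383022]), 'finger_force': 0.0, 'width': 0.08529076505330128}
scene [[392.2, 0.0, 284.8], [0.0, 392.2, 209.4], [0.0, 0.0, 1.0]] [[-0.88, -0.475, -0.013, 0.482], [-0.355, 0.675, -0.647, 0.262], [0.315, -0.564, -0.763, 0.859], [0.0, 0.0, 0.0, 1.0]]
top [[380.8, 0.0, 281.7], [0.0, 380.8, 205.6], [0.0, 0.0, 1.0]] [[0.019, -1.0, -0.005, -0.012], [-0.98, -0.018, -0.196, 0.554], [0.196, 0.008, -0.98, 1.092], [0.0, 0.0, 0.0, 1.0]]
```

View pics/scene0.png

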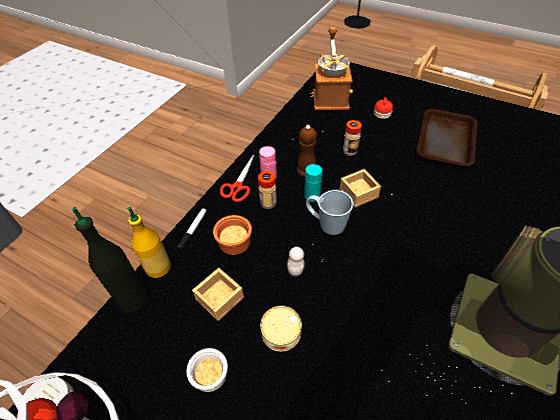

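View pics/top0.png

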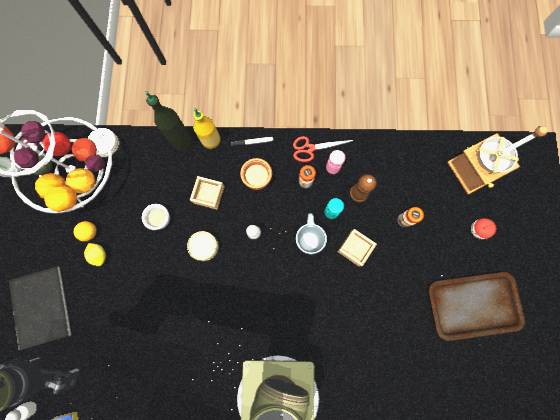

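Scene picture: the spice jars with red caps are at (267,190) and (352,138). The look-alikes are pink at (268,160), turquoise at (314,180), and a red timer at (384,107). The mill is at (307,150), with a coffee grinder at (332,85) that could be mistaken for it, and the salt is at (296,262). Pots: terracotta (233,235), white (207,370), square ones (218,293) and (360,187). The mug is at (333,210) and the tin at (281,328).
Top picture: jars (307,176) and (411,216), mill (364,187), salt (253,232), terracotta (256,174), white (155,217), squares (207,193) and (357,247).

```bash
cat > h.py <<'E'
import numpy as np,cv2
def cloud(d,K,V):
    v,u=np.mgrid[:d.shape[0],:d.shape[1]]
    c=np.stack([(u-K[0,2])/K[0,0]*d,(v-K[1,2])/K[1,1]*d,d,np.ones_like(d)],-1)
    w=(c@np.linalg.inv(V).T)[...,:3]; w[d<=0]=np.nan
    return w
E
python3 - <<'E'
from h import *
z=np.load("top0.npz");w=cloud(z['d'],z['K'],z['V'])
T=dict(jarA=(307,176),jarB=(411,216),mill=(366,184),salt=(253,232),pm=(256,174),ps=(155,217),pjA=(207,193),pjB=(357,247),mug=(312,238),tin=(202,246),pink=(336,160),turq=(335,208))
m=(w[...,2]>0.012)
n,l,s,c=cv2.connectedComponentsWithStats(np.nan_to_num(m).astype(np.uint8))
for k,(u,v) in T.items():
    q=w[l==l[v,u]]; zt=np.nanpercentile(q[:,2],97)
    t=q[q[:,2]>zt-0.012]
    r=cv2.minAreaRect((t[:,:2]*1000).astype(np.float32))
    print(k,len(q),"ztop %.3f"%zt,"med",np.round(np.median(t,0),3),"rect",np.round(r[0],0),np.round(r[1],0),round(r[2]))
p=z['p'];cv2.imwrite("pics/crop1.png",cv2.resize(p[130:280,130:440],None,fx=2.5,fy=2.5,interpolation=3)[:,:,::-1])
E
```

```text
jarA 284 ztop 0.108 med [ 0.644 -0.074  0.105] rect [645. -74.] [42. 43.] 25
jarB 349 ztop 0.108 med [ 0.525 -0.382  0.105] rect [ 526. -383.] [43. 43.] 35
mill 455 ztop 0.164 med [ 0.604 -0.239  0.156] rect [ 607. -240.] [36. 34.] 35
salt 167 ztop 0.089 med [0.473 0.085 0.085] rect [474.  85.] [30. 32.] 2
pm 749 ztop 0.053 med [0.662 0.084 0.05 ] rect [656.  83.] [95. 93.] 1
ps 523 ztop 0.041 med [0.518 0.39  0.038] rect [516. 386.] [77. 77.] 1
pjA 625 ztop 0.048 med [0.597 0.234 0.044] rect [598. 233.] [80. 82.] 76
pjB 778 ztop 0.048 med [ 0.435 -0.23   0.044] rect [ 435. -229.] [80. 81.] 56
mug 208388 ztop 0.004 med [ 0.328 -0.041 -0.001] rect [386.  12.] [ 899. 1818.] 1
tin 686 ztop 0.040 med [0.432 0.238 0.036] rect [432. 238.] [85. 84.] 46
pink 302 ztop 0.108 med [ 0.692 -0.162  0.105] rect [ 693. -161.] [42. 42.] 64
turq 275 ztop 0.109 med [ 0.547 -0.155  0.106] rect [ 547. -155.] [41. 43.] 89
```

View pics/crop1.png

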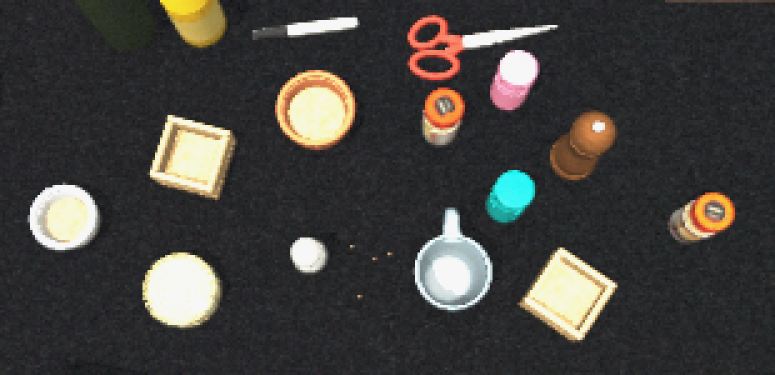

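The crop confirms it: the orange-red-capped jars with labels sit at (443,105) and (712,215), while the pink (515,80) and turquoise (512,195) ones are decoys. Next I'll refine the pot centres with both cameras.

Run:
```python
from h import *
P=dict(pm=(.656,.083,.052),ps=(.516,.386,.040),pjA=(.598,.233,.046),pjB=(.435,-.229,.046),mug=(.43,-.06,.096))
O=dict(jarA=(.645,-.074,.106),jarB=(.526,-.383,.106),mill=(.607,-.24,.15),salt=(.474,.085,.09))
for n in ["top","scene"]:
    z=np.load(n+"0.npz");w=cloud(z['d'],z['K'],z['V']).reshape(-1,3)
    for k,(x,y,h) in {**P,**O}.items():
        r=np.hypot(w[:,0]-x,w[:,1]-y)
        t=w[(r<(.09 if k=='mug' else .065 if k[0]=='p' else .04))&(abs(w[:,2]-h)<.008)]
        if len(t)<5: print(n,k,len(t));continue
        q=(t[:,:2]*1000).astype(np.float32)
        c,R=cv2.minEnclosingCircle(q);b=cv2.minAreaRect(q)
        cork=w[(r<.02)][:,2]
        print(n,k,len(t),"circ",np.round(c,1),round(R,1),"rect",np.round(b[0],1),np.round(b[1],1),round(b[2]),"zc %.4f"%np.nanmedian(cork),"z95 %.4f"%np.percentile(t[:,2],90))
```

```text
top pm 236 circ [656.4  81.5] 48.1 rect [656.   82.8] [95.5 92.8] 1 zc 0.0232 z95 0.0534
top ps 202 circ [518.1 386.3] 41.3 rect [516.4 386.2] [77.4 77.4] 1 zc 0.0155 z95 0.0409
top pjA 263 circ [597.3 233.1] 54.5 rect [597.2 233.3] [80.1 80.8] 75 zc 0.0125 z95 0.0475
top pjB 286 circ [ 434.9 -228.2] 54.5 rect [ 435.3 -229.1] [80.2 81.2] 56 zc 0.0189 z95 0.0474
top mug 142 circ [462.1 -84.9] 52.5 rect [453.  -85.6] [86.7 87.4] 46 zc 0.0052 z95 0.0967
top jarA 178 circ [645.  -74.3] 22.5 rect [644.6 -74. ] [41.5 43.2] 25 zc 0.1056 z95 0.1079
top jarB 193 circ [ 526.3 -382.9] 23.1 rect [ 525.8 -383.5] [41.9 43.3] 35 zc 0.1054 z95 0.1079
top mill 190 circ [ 607.6 -240.4] 24.0 rect [ 607.2 -240.5] [46.1 46.1] 22 zc 0.1529 z95 0.1567
top salt 76 circ [474.   84.4] 14.6 rect [473.7  85.3] [27.4 25.9] 64 zc 0.0805 z95 0.0891
scene pm 368 circ [655.3  80.8] 49.0 rect [655.7  80.3] [92.7 95.9] 32 zc 0.0245 z95 0.0531
scene ps 522 circ [517.1 384.3] 40.3 rect [516.8 384.6] [78.9 78.8] 43 zc 0.0161 z95 0.0409
scene pjA 511 circ [597.1 232.8] 55.3 rect [597.3 232.7] [79.7 81.8] 76 zc 0.0133 z95 0.0470
scene pjB 318 circ [ 433.4 -228.1] 53.8 rect [ 434.3 -229.6] [82.6 82.3] 56 zc 0.0193 z95 0.0470
scene mug 227 circ [460.4 -84.3] 51.8 rect [451.7 -86.5] [87.3 87.2] 49 zc 0.0383 z95 0.0957
scene jarA 188 circ [644.3 -75.7] 23.3 rect [644.  -75.5] [43.2 44.8] 44 zc 0.1034 z95 0.1074
scene jarB 139 circ [ 524.1 -384.1] 23.5 rect [ 524.6 -384.3] [41.8 45.7] 24 zc 0.0855 z95 0.1071
scene mill 146 circ [ 605.5 -237.5] 22.4 rect [ 605.3 -235.7] [44.3 34.1] 13 zc 0.1030 z95 0.1567
scene salt 108 circ [472.9  84.2] 15.0 rect [472.6  84.2] [27.4 27.3] 28 zc 0.0543 z95 0.0894
```

Call:
{"api": "drive_tool", "payload": {"targets": [{"dp": [0, 0, -0.2], "twist": [0, 0, 0.2]}, {"dp": [0, 0, -0.5], "twist": [0, 0, 0.5]}, {"dp": [0, 0, -0.6], "twist": [0, 0, 0.75]}, {"dp": [0, 0, -0.6], "twist": [0, 0, 0.95]}, {"dp": [0, 0, -0.6], "twist": [0, 0, 1]}], "gripper": 1, "grip_force": 30}}

```text
time_s: 0.6
eef_pos: [0.1242, 0.5101, 0.2599]
tool_rot: [180.0, -0.0, 136.3]
contact_force: [0.2, 0.2, -0.4]
width: 0.0855
finger_force: 0.0
```

Call:
{"api": "drive_tool", "payload": {"targets": [{"dp": [0, 0, 0], "twist": [0, 0, 0.25]}, {"dp": [0, 0, 0], "twist": [0, 0, 0.5]}, {"dp": [0, 0, 0], "twist": [0, 0, 0.75]}, {"dp": [0, 0, 0], "twist": [0, 0, 0.95]}, {"dp": [0, 0, 0], "twist": [0, 0, 1]}]}}

```text
time_s: 1.1
eef_pos: [0.124, 0.5095, 0.2591]
tool_rot: [-179.9, 0.1, 106.3]
contact_force: [-0.0, 0.8, -0.3]
width: 0.0853
finger_force: 0.0
```

Call:
{"api": "drive_tool", "payload": {"targets": [{"dp": [0, 0, 0], "twist": [0, 0, 0.25]}, {"dp": [0, 0, 0], "twist": [0, 0, 0.5]}, {"dp": [0, 0, 0], "twist": [0, 0, 0.54]}, {"dp": [0, 0, 0], "twist": [0, 0, 0.544]}, {"dp": [0, 0, 0], "twist": [0, 0, 0.544]}]}}

```text
time_s: 1.6
eef_pos: [0.1241, 0.51, 0.2597]
tool_rot: [-180.0, 0.0, 90.1]
contact_force: [-0.9, 0.1, -0.6]
width: 0.0855
finger_force: 0.0
```

Call:
{"api": "drive_tool", "payload": {"targets": [{"dp": [-0.1, 0.1, 0], "twist": [0, 0, 0]}, {"dp": [-0.3, 0.25, 0], "twist": [0, 0, 0]}, {"dp": [-0.5, 0.4, 0], "twist": [0, 0, 0]}, {"dp": [-0.75, 0.6, 0], "twist": [0, 0, 0]}, {"dp": [-1, 0.8, 0], "twist": [0, 0, 0]}]}}

```text
time_s: 2.1
eef_pos: [0.2051, 0.4084, 0.2599]
tool_rot: [180.0, 0.0, 90.1]
contact_force: [0.7, 0.5, 0.1]
width: 0.0855
finger_force: 0.0
```

Call:
{"api": "drive_tool", "payload": {"targets": [{"dp": [-0.2, 0.16, 0], "twist": [0, 0, 0]}, {"dp": [-0.4, 0.32, 0], "twist": [0, 0, 0]}, {"dp": [-0.6, 0.48, 0], "twist": [0, 0, 0]}, {"dp": [-0.8, 0.64, 0], "twist": [0, 0, 0]}, {"dp": [-1, 0.8, 0], "twist": [0, 0, 0]}]}}

```text
time_s: 2.6
eef_pos: [0.2849, 0.3082, 0.26]
tool_rot: [180.0, 0.0, 90.0]
contact_force: [-0.3, 0.1, 0.3]
width: 0.0853
finger_force: 0.0
```

Call:
{"api": "drive_tool", "payload": {"targets": [{"dp": [-0.2, 0.16, 0], "twist": [0, 0, 0]}, {"dp": [-0.4, 0.32, 0], "twist": [0, 0, 0]}, {"dp": [-0.6, 0.48, 0], "twist": [0, 0, 0]}, {"dp": [-0.8, 0.64, 0], "twist": [0, 0, 0]}, {"dp": [-1, 0.8, 0], "twist": [0, 0, 0]}]}}

```text
time_s: 3.1
eef_pos: [0.3646, 0.2083, 0.26]
tool_rot: [180.0, 0.0, 90.0]
contact_force: [0.4, 0.6, 0.0]
width: 0.0855
finger_force: 0.0
```

Call:
{"api": "drive_tool", "payload": {"targets": [{"dp": [-0.25, 0.2, 0], "twist": [0, 0, 0]}, {"dp": [-0.5, 0.4, 0], "twist": [0, 0, 0]}, {"dp": [-0.75, 0.6, 0], "twist": [0, 0, 0]}, {"dp": [-0.95, 0.8, 0], "twist": [0, 0, 0]}, {"dp": [-1, 0.9, 0.1], "twist": [0, 0, 0]}]}}

```text
time_s: 3.6
eef_pos: [0.4562, 0.1078, 0.2508]
tool_rot: [179.8, 0.0, 89.9]
contact_force: [0.7, 1.0, -0.3]
width: 0.0854
finger_force: 0.0
```

Call:
{"api": "drive_tool", "payload": {"targets": [{"dp": [-0.15, 0.1, 0.2], "twist": [0, 0, 0]}, {"dp": [-0.25, 0.195, 0.4], "twist": [0, 0, 0]}, {"dp": [-0.253, 0.195, 0.6], "twist": [0, 0, 0]}, {"dp": [-0.253, 0.195, 0.8], "twist": [0, 0, 0]}, {"dp": [-0.253, 0.195, 0.9], "twist": [0, 0, 0]}]}}

```text
time_s: 4.1
eef_pos: [0.4717, 0.0844, 0.1577]
tool_rot: [-179.8, 0.0, 90.0]
contact_force: [-1.1, 0.5, 0.9]
width: 0.0853
finger_force: 0.0
```

Run:
```python
from station import *
from h import *
print(observe()['eef_pos'])
c=get_calibration("wrist");p,d=camera("wrist")
cv2.imwrite("pics/w1.png",p[:,:,::-1])
w=cloud(d,c["intrinsics"],c["view"]).reshape(-1,3)
t=w[(np.hypot(w[:,0]-.4735,w[:,1]-.0847)<.035)&(w[:,2]>.07)&(w[:,2]<.1)]
print(len(t),cv2.minEnclosingCircle((t[:,:2]*1000).astype(np.float32)))
```

```text
[0.47165409 0.08442796 0.15768205]
1441 ((474.0900573730469, 83.29469299316406), 17.07089614868164)
```

View pics/w1.png

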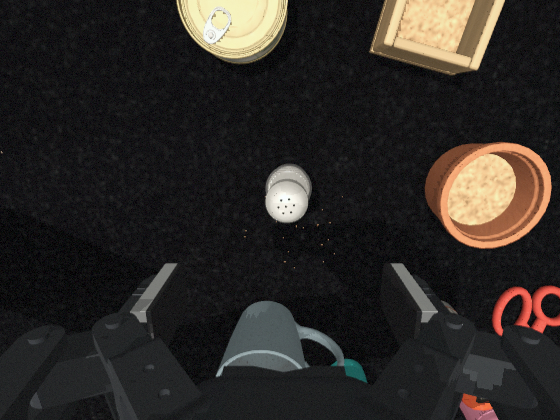

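The wrist picture shows the shaker at (287,200), midway between the fingers at (155,290) and (410,290). I'll descend and grip.

Call:
{"api": "drive_tool", "payload": {"targets": [{"dp": [0, 0.01, 0.2], "twist": [0, 0, 0]}, {"dp": [-0.01, 0.01, 0.4], "twist": [0, 0, 0]}, {"dp": [-0.01, 0.01, 0.6], "twist": [0, 0, 0]}, {"dp": [-0.01, 0.01, 0.8], "twist": [0, 0, 0]}, {"dp": [-0.01, 0.01, 1], "twist": [0, 0, 0]}]}}

```text
time_s: 4.65
eef_pos: [0.4751, 0.0841, 0.0599]
tool_rot: [179.9, -0.0, 90.1]
contact_force: [-0.5, -0.3, -0.0]
width: 0.0855
finger_force: 0.0
```

Call:
{"api": "drive_tool", "payload": {"targets": [{"dp": [0, 0, 0.1], "twist": [0, 0, 0]}, {"dp": [0, 0, 0.2], "twist": [0, 0, 0]}, {"dp": [0, 0, 0.21], "twist": [0, 0, 0]}, {"dp": [0, 0, 0.21], "twist": [0, 0, 0]}, {"dp": [0, 0, 0.21], "twist": [0, 0, 0]}]}}

```text
time_s: 5.15
eef_pos: [0.4754, 0.0839, 0.0397]
tool_rot: [179.9, -0.0, 90.0]
contact_force: [-0.6, -0.5, 0.1]
width: 0.0853
finger_force: 0.0
```

Call:
{"api": "drive_tool", "payload": {"targets": [{"dp": [0, 0, 0], "twist": [0, 0, 0]}, {"dp": [0, 0, 0], "twist": [0, 0, 0]}, {"dp": [0, 0, 0], "twist": [0, 0, 0]}, {"dp": [0, 0, 0], "twist": [0, 0, 0]}, {"dp": [0, 0, 0], "twist": [0, 0, 0]}], "gripper": -1, "grip_force": 30}}

```text
time_s: 5.65
eef_pos: [0.475, 0.0838, 0.0393]
tool_rot: [180.0, 0.0, 90.0]
contact_force: [-0.1, -0.3, 3.0]
width: 0.0319
finger_force: 29.6
```

Call:
{"api": "drive_tool", "payload": {"targets": [{"dp": [0, 0, 0], "twist": [0, 0, 0]}, {"dp": [0, 0, 0], "twist": [0, 0, 0]}, {"dp": [0, 0, 0], "twist": [0, 0, 0]}, {"dp": [0, 0, 0], "twist": [0, 0, 0]}, {"dp": [0, 0, 0], "twist": [0, 0, 0]}]}}

```text
time_s: 6.15
eef_pos: [0.475, 0.0838, 0.0393]
tool_rot: [180.0, -0.0, 90.0]
contact_force: [-0.6, 0.1, 4.7]
width: 0.0322
finger_force: 29.8
```

Call:
{"api": "drive_tool", "payload": {"targets": [{"dp": [0, 0, -0.1], "twist": [0, 0, 0]}, {"dp": [0, 0, -0.3], "twist": [0, 0, 0]}, {"dp": [0, 0, -0.5], "twist": [0, 0, 0]}, {"dp": [0, 0, -0.75], "twist": [0, 0, 0]}, {"dp": [0, 0, -0.9], "twist": [0, 0, 0]}]}}

```text
time_s: 6.65
eef_pos: [0.4751, 0.0839, 0.1307]
tool_rot: [179.9, -0.0, 90.0]
contact_force: [0.1, -0.7, -1.8]
width: 0.0315
finger_force: 30.1
```

Call:
{"api": "drive_tool", "payload": {"targets": [{"dp": [0.15, 0.02, 0], "twist": [0, 0, 0]}, {"dp": [0.35, 0.05, 0], "twist": [0, 0, 0]}, {"dp": [0.55, 0.08, 0], "twist": [0, 0, 0]}, {"dp": [0.75, 0.11, 0], "twist": [0, 0, 0]}, {"dp": [1, 0.14, 0], "twist": [0, 0, 0]}]}}

```text
time_s: 7.15
eef_pos: [0.4878, 0.1848, 0.1279]
tool_rot: [-179.9, 0.0, 90.0]
contact_force: [0.0, 0.2, -1.5]
width: 0.0317
finger_force: 30.1
```

Call:
{"api": "drive_tool", "payload": {"targets": [{"dp": [0.2, 0.03, 0], "twist": [0, 0, 0]}, {"dp": [0.4, 0.06, 0], "twist": [0, 0, 0]}, {"dp": [0.6, 0.08, 0], "twist": [0, 0, 0]}, {"dp": [0.8, 0.11, 0], "twist": [0, 0, 0]}, {"dp": [1, 0.14, 0], "twist": [0, 0, 0]}]}}

```text
time_s: 7.65
eef_pos: [0.502, 0.2853, 0.128]
tool_rot: [-179.9, 0.0, 90.0]
contact_force: [0.2, -0.5, -0.5]
width: 0.0321
finger_force: 30.1
```

Call:
{"api": "drive_tool", "payload": {"targets": [{"dp": [0.25, 0.03, 0], "twist": [0, 0, 0]}, {"dp": [0.5, 0.06, 0], "twist": [0, 0, 0]}, {"dp": [0.75, 0.1, 0], "twist": [0, 0, 0]}, {"dp": [0.92, 0.14, 0], "twist": [0, 0, 0]}, {"dp": [1, 0.14, 0], "twist": [0, 0, 0]}]}}

```text
time_s: 8.15
eef_pos: [0.5165, 0.3861, 0.1278]
tool_rot: [-180.0, -0.0, 90.1]
contact_force: [0.2, -0.0, -1.3]
width: 0.0318
finger_force: 30.1
```

```bash
cat > wr.py <<'E'
import sys
from station import *
from h import *
n=sys.argv[1]
o=observe();print(o['eef_pos'],o['width'],o['contact_force'])
c=get_calibration("wrist");p,d=camera("wrist")
cv2.imwrite(f"pics/{n}.png",p[:,:,::-1])
w=cloud(d,c["intrinsics"],c["view"]).reshape(-1,3)
for a in sys.argv[2:]:
    x,y,z0,z1,R=map(float,a.split(","))
    t=w[(np.hypot(w[:,0]-x,w[:,1]-y)<R)&(w[:,2]>z0)&(w[:,2]<z1)]
    if len(t)<5: print(a,len(t));continue
    q=(t[:,:2]*1000).astype(np.float32);b=cv2.minAreaRect(q)
    print(a,len(t),np.round(cv2.minEnclosingCircle(q)[0],1),round(cv2.minEnclosingCircle(q)[1],1),"rect",np.round(b[0],1),np.round(b[1],1),"z",np.round(np.percentile(t[:,2],[2,50,98]),4))
E
python3 wr.py w2 .517,.385,.032,.046,.06 .517,.385,.155,.2,.04
```

```text
[0.51645771 0.38607113 0.12780831] 0.031840231316975345 [ 0.18121521 -0.03861742 -1.25692522]
.517,.385,.032,.046,.06 1941 [517.4 384.2] 40.0 rect [517.1 392. ] [79.2 64.2] z [0.0323 0.0392 0.0409]
.517,.385,.155,.2,.04 8319 [517.9 391.9] 30.8 rect [517.2 387.2] [30.9 61. ] z [0.159  0.1759 0.198 ]
```

View pics/w2.png

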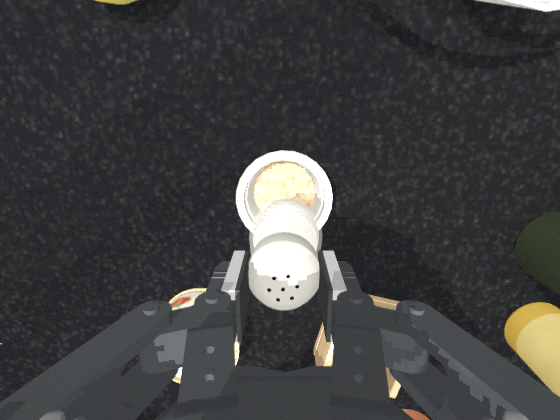

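The shaker is held by its neck at (285,265), upright, and the white pot's rim is centred near (285,195). Lowering.

Call:
{"api": "drive_tool", "payload": {"targets": [{"dp": [-0.01, 0.005, 0.15], "twist": [0, 0, 0]}, {"dp": [-0.015, 0.005, 0.3], "twist": [0, 0, 0]}, {"dp": [-0.015, 0.005, 0.45], "twist": [0, 0, 0]}, {"dp": [-0.015, 0.005, 0.6], "twist": [0, 0, 0]}, {"dp": [-0.015, 0.005, 0.67], "twist": [0, 0, 0]}]}}

```text
time_s: 8.7
eef_pos: [0.5157, 0.3808, 0.0601]
tool_rot: [-179.8, 0.1, 90.0]
contact_force: [-0.8, -0.4, -1.1]
width: 0.0317
finger_force: 30.0
```

Call:
{"api": "drive_tool", "payload": {"targets": [{"dp": [0, 0, 0.01], "twist": [0, 0, 0]}, {"dp": [0, 0, 0.02], "twist": [0, 0, 0]}, {"dp": [0, 0, 0.03], "twist": [0, 0, 0]}, {"dp": [0, 0, 0.035], "twist": [0, 0, 0]}, {"dp": [0, 0, 0.04], "twist": [0, 0, 0]}]}}

```text
time_s: 9.2
eef_pos: [0.5175, 0.3825, 0.0585]
tool_rot: [180.0, -0.0, 90.0]
contact_force: [-0.2, 0.2, -0.7]
width: 0.0321
finger_force: 30.1
```

Call:
{"api": "drive_tool", "payload": {"targets": [{"dp": [0.01, 0, 0.01], "twist": [0, 0, 0]}, {"dp": [0.01, 0, 0.02], "twist": [0, 0, 0]}, {"dp": [0.01, 0, 0.03], "twist": [0, 0, 0]}, {"dp": [0.01, 0, 0.035], "twist": [0, 0, 0]}, {"dp": [0.01, 0, 0.04], "twist": [0, 0, 0]}]}}

```text
time_s: 9.7
eef_pos: [0.5175, 0.384, 0.0557]
tool_rot: [179.9, -0.1, 90.0]
contact_force: [-2.4, -1.9, 10.6]
width: 0.0318
finger_force: 31.0
```

Call:
{"api": "drive_tool", "payload": {"targets": [{"dp": [0, 0, 0.005], "twist": [0, 0, 0]}, {"dp": [0, 0, 0.01], "twist": [0, 0, 0]}, {"dp": [0, 0, 0.01], "twist": [0, 0, 0]}, {"dp": [0, 0, 0.01], "twist": [0, 0, 0]}, {"dp": [0, 0, 0.01], "twist": [0, 0, 0]}]}}

```text
time_s: 10.2
eef_pos: [0.5176, 0.3842, 0.0557]
tool_rot: [179.9, -0.1, 90.0]
contact_force: [-3.6, -0.6, 11.2]
width: 0.0318
finger_force: 31.2
```

Call:
{"api": "drive_tool", "payload": {"targets": [{"dp": [0, 0, -0.01], "twist": [0, 0, 0]}, {"dp": [0, 0, -0.01], "twist": [0, 0, 0]}, {"dp": [0, 0, -0.01], "twist": [0, 0, 0]}, {"dp": [0, 0, -0.01], "twist": [0, 0, 0]}, {"dp": [0, 0, -0.01], "twist": [0, 0, 0]}], "gripper": 1}}

```text
time_s: 10.7
eef_pos: [0.517, 0.3831, 0.0535]
tool_rot: [-180.0, 0.0, 90.0]
contact_force: [0.2, -0.0, -0.2]
width: 0.0855
finger_force: 0.0
```

Call:
{"api": "drive_tool", "payload": {"targets": [{"dp": [0, 0, -0.1], "twist": [0, 0, 0]}, {"dp": [0, 0, -0.3], "twist": [0, 0, 0]}, {"dp": [0, 0, -0.5], "twist": [0, 0, 0]}, {"dp": [0, 0, -0.8], "twist": [0, 0, 0]}, {"dp": [0, 0, -1], "twist": [0, 0, 0]}]}}

```text
time_s: 11.2
eef_pos: [0.5178, 0.3838, 0.1567]
tool_rot: [179.9, -0.1, 90.0]
contact_force: [0.4, 1.1, 1.2]
width: 0.0856
finger_force: 0.0
```

```bash
python3 wr.py w3 .517,.385,.032,.046,.06 .517,.385,.09,.12,.04
```

```text
[0.51781282 0.38375581 0.1566577 ] 0.08556129774660284 [0.38759466 1.05805449 1.2198431 ]
.517,.385,.032,.046,.06 1976 [517.3 384.3] 39.9 rect [517.8 385.2] [77.5 78.6] z [0.0323 0.0392 0.0414]
.517,.385,.09,.12,.04 1613 [516.9 382.9] 17.3 rect [516.8 383.3] [33.6 33.3] z [0.0928 0.1022 0.1057]
```

View pics/w3.png

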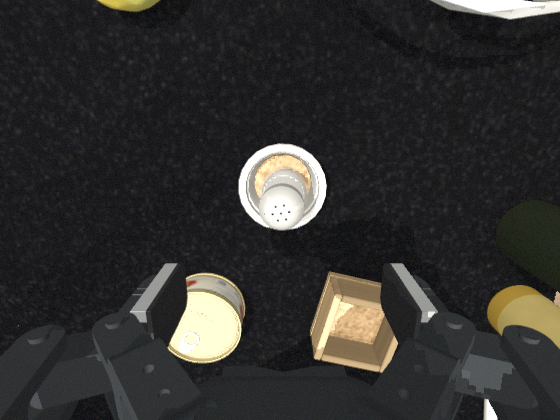

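The wrist picture shows the shaker standing upright in the white pot (282,205), about 1 mm off centre. Next is the jar at (0.645,-0.074).

Call:
{"api": "drive_tool", "payload": {"targets": [{"dp": [-0.15, 0.04, 0], "twist": [0, 0, 0]}, {"dp": [-0.35, 0.1, 0], "twist": [0, 0, 0]}, {"dp": [-0.55, 0.16, 0], "twist": [0, 0, 0]}, {"dp": [-0.8, 0.24, 0], "twist": [0, 0, 0]}, {"dp": [-1, 0.3, 0], "twist": [0, 0, 0]}]}}

```text
time_s: 11.75
eef_pos: [0.5466, 0.2804, 0.1524]
tool_rot: [-179.9, 0.1, 89.9]
contact_force: [0.3, -0.3, 0.0]
width: 0.0856
finger_force: 0.0
```

Call:
{"api": "drive_tool", "payload": {"targets": [{"dp": [-0.2, 0.06, 0], "twist": [0, 0, 0]}, {"dp": [-0.4, 0.12, 0], "twist": [0, 0, 0]}, {"dp": [-0.6, 0.18, 0], "twist": [0, 0, 0]}, {"dp": [-0.8, 0.24, 0], "twist": [0, 0, 0]}, {"dp": [-1, 0.3, 0], "twist": [0, 0, 0]}]}}

```text
time_s: 12.25
eef_pos: [0.5762, 0.1808, 0.1524]
tool_rot: [-179.8, 0.1, 90.0]
contact_force: [0.5, 0.2, -0.4]
width: 0.0855
finger_force: 0.0
```

Call:
{"api": "drive_tool", "payload": {"targets": [{"dp": [-0.2, 0.06, 0], "twist": [0, 0, 0]}, {"dp": [-0.4, 0.12, 0], "twist": [0, 0, 0]}, {"dp": [-0.6, 0.18, 0], "twist": [0, 0, 0]}, {"dp": [-0.8, 0.24, 0], "twist": [0, 0, 0]}, {"dp": [-1, 0.3, 0], "twist": [0, 0, 0]}]}}

```text
time_s: 12.75
eef_pos: [0.6059, 0.0811, 0.1524]
tool_rot: [-179.8, 0.1, 90.0]
contact_force: [0.3, 0.3, -0.3]
width: 0.0856
finger_force: 0.0
```

Call:
{"api": "drive_tool", "payload": {"targets": [{"dp": [-0.2, 0.06, 0], "twist": [0, 0, 0]}, {"dp": [-0.4, 0.12, 0], "twist": [0, 0, 0]}, {"dp": [-0.6, 0.18, 0], "twist": [0, 0, 0]}, {"dp": [-0.8, 0.24, 0], "twist": [0, 0, 0]}, {"dp": [-1, 0.3, 0], "twist": [0, 0, 0]}]}}

```text
time_s: 13.25
eef_pos: [0.6357, -0.0187, 0.1523]
tool_rot: [-179.8, 0.0, 90.0]
contact_force: [0.1, -0.8, -0.2]
width: 0.0857
finger_force: 0.0
```

Call:
{"api": "drive_tool", "payload": {"targets": [{"dp": [-0.2, 0.04, 0], "twist": [0, 0, 0]}, {"dp": [-0.4, 0.07, 0], "twist": [0, 0, 0]}, {"dp": [-0.55, 0.07, 0], "twist": [0, 0, 0]}, {"dp": [-0.58, 0.07, 0], "twist": [0, 0, 0]}, {"dp": [-0.58, 0.07, 0], "twist": [0, 0, 0]}]}}

```text
time_s: 13.75
eef_pos: [0.6433, -0.0753, 0.1533]
tool_rot: [-179.9, -0.0, 89.9]
contact_force: [0.0, 0.1, -0.0]
width: 0.0857
finger_force: 0.0
```

```bash
python3 wr.py w4 .6445,-.0745,.085,.115,.04
```

```text
[ 0.64334858 -0.07527136  0.1533192 ] 0.0857282599615958 [ 0.02679544  0.11215548 -0.01865022]
.6445,-.0745,.085,.115,.04 3225 [644.8 -75.5] 22.6 rect [644.4 -75.5] [44.  44.3] z [0.0901 0.1058 0.1072]
```

Call:
{"api": "drive_tool", "payload": {"targets": [{"dp": [0, 0.01, 0.2], "twist": [0, 0, 0]}, {"dp": [0, 0.01, 0.4], "twist": [0, 0, 0]}, {"dp": [0, 0.01, 0.6], "twist": [0, 0, 0]}, {"dp": [0, 0.01, 0.8], "twist": [0, 0, 0]}, {"dp": [0, 0.01, 1], "twist": [0, 0, 0]}]}}

```text
time_s: 14.3
eef_pos: [0.645, -0.0734, 0.0532]
tool_rot: [180.0, -0.0, 90.1]
contact_force: [0.0, -0.1, 0.1]
width: 0.086
finger_force: 0.0
```

Call:
{"api": "drive_tool", "payload": {"targets": [{"dp": [0, 0, 0.08], "twist": [0, 0, 0]}, {"dp": [0, 0, 0.08], "twist": [0, 0, 0]}, {"dp": [0, 0, 0.08], "twist": [0, 0, 0]}, {"dp": [0, 0, 0.08], "twist": [0, 0, 0]}, {"dp": [0, 0, 0.08], "twist": [0, 0, 0]}]}}

```text
time_s: 14.8
eef_pos: [0.6461, -0.0748, 0.0472]
tool_rot: [179.9, 0.0, 90.0]
contact_force: [-0.2, -0.1, 0.6]
width: 0.0854
finger_force: 0.0
```

Call:
{"api": "drive_tool", "payload": {"targets": [{"dp": [0, 0, 0], "twist": [0, 0, 0]}, {"dp": [0, 0, 0], "twist": [0, 0, 0]}, {"dp": [0, 0, 0], "twist": [0, 0, 0]}, {"dp": [0, 0, 0], "twist": [0, 0, 0]}, {"dp": [0, 0, 0], "twist": [0, 0, 0]}], "gripper": -1, "grip_force": 30}}

```text
time_s: 15.3
eef_pos: [0.6453, -0.0748, 0.0463]
tool_rot: [180.0, 0.0, 90.0]
contact_force: [-0.9, 0.6, 3.3]
width: 0.0434
finger_force: 30.5
```

Call:
{"api": "drive_tool", "payload": {"targets": [{"dp": [0, 0, -0.1], "twist": [0, 0, 0]}, {"dp": [0, 0, -0.3], "twist": [0, 0, 0]}, {"dp": [0, 0, -0.5], "twist": [0, 0, 0]}, {"dp": [0, 0, -0.75], "twist": [0, 0, 0]}, {"dp": [0, 0, -0.9], "twist": [0, 0, 0]}]}}

```text
time_s: 15.8
eef_pos: [0.6459, -0.0748, 0.1381]
tool_rot: [179.9, 0.0, 90.0]
contact_force: [0.5, -1.3, -0.7]
width: 0.0438
finger_force: 30.8
```

Call:
{"api": "drive_tool", "payload": {"targets": [{"dp": [0.15, -0.02, 0], "twist": [0, 0, 0]}, {"dp": [0.35, -0.06, 0], "twist": [0, 0, 0]}, {"dp": [0.55, -0.09, 0], "twist": [0, 0, 0]}, {"dp": [0.8, -0.13, 0], "twist": [0, 0, 0]}, {"dp": [1, -0.16, 0], "twist": [0, 0, 0]}]}}

```text
time_s: 16.3
eef_pos: [0.6276, 0.0276, 0.1346]
tool_rot: [-179.9, -0.0, 90.0]
contact_force: [-0.1, -0.1, -1.4]
width: 0.0438
finger_force: 30.8
```

Call:
{"api": "drive_tool", "payload": {"targets": [{"dp": [0.2, -0.03, 0], "twist": [0, 0, 0]}, {"dp": [0.4, -0.06, 0], "twist": [0, 0, 0]}, {"dp": [0.6, -0.09, 0], "twist": [0, 0, 0]}, {"dp": [0.8, -0.13, 0], "twist": [0, 0, 0]}, {"dp": [1, -0.16, 0], "twist": [0, 0, 0]}]}}

```text
time_s: 16.8
eef_pos: [0.6114, 0.127, 0.1346]
tool_rot: [-179.8, -0.0, 90.0]
contact_force: [-0.1, 0.1, -1.7]
width: 0.0434
finger_force: 30.8
```

Call:
{"api": "drive_tool", "payload": {"targets": [{"dp": [0.2, -0.03, 0], "twist": [0, 0, 0]}, {"dp": [0.4, -0.06, 0], "twist": [0, 0, 0]}, {"dp": [0.6, -0.09, 0], "twist": [0, 0, 0]}, {"dp": [0.8, -0.13, 0], "twist": [0, 0, 0]}, {"dp": [1, -0.165, 0], "twist": [0, 0, 0]}]}}

```text
time_s: 17.3
eef_pos: [0.5948, 0.2268, 0.1345]
tool_rot: [-179.8, 0.0, 90.0]
contact_force: [-0.1, -0.8, -1.8]
width: 0.0436
finger_force: 30.8
```

Call:
{"api": "drive_tool", "payload": {"targets": [{"dp": [0.06, 0, 0], "twist": [0, 0, 0]}, {"dp": [0.08, 0, 0], "twist": [0, 0, 0]}, {"dp": [0.08, 0, 0], "twist": [0, 0, 0]}, {"dp": [0.08, 0, 0], "twist": [0, 0, 0]}, {"dp": [0.08, 0, 0], "twist": [0, 0, 0]}]}}

```text
time_s: 17.8
eef_pos: [0.5968, 0.2324, 0.1359]
tool_rot: [-180.0, 0.0, 89.9]
contact_force: [-0.5, 0.1, -1.2]
width: 0.0436
finger_force: 30.8
```

```bash
python3 wr.py w5 .597,.233,.038,.05,.065 .597,.233,.185,.21,.04
```

```text
[0.59679537 0.23237324 0.13585899] 0.04363684640333067 [-0.48385998  0.09178855 -1.24771012]
.597,.233,.038,.05,.065 2616 [597.6 232.7] 55.2 rect [597.9 232.3] [79.6 80.2] z [0.0395 0.0453 0.0468]
.597,.233,.185,.21,.04 12438 [596.5 238.3] 38.9 rect [596.8 238. ] [55.4 56.6] z [0.186  0.1955 0.2071]
```

View pics/w5.png

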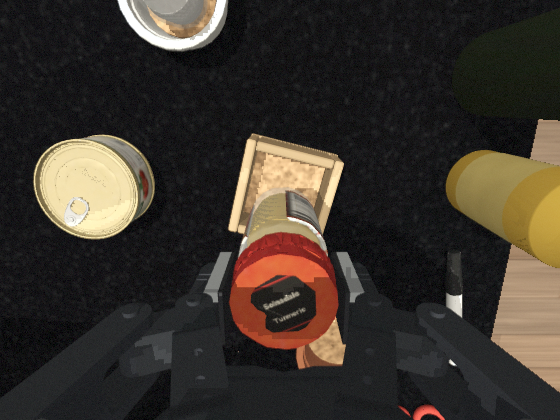

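The jar is held upright at (285,290), with the square pot centred under it (rim at (290,185)). Lowering.

Call:
{"api": "drive_tool", "payload": {"targets": [{"dp": [0, 0.01, 0.15], "twist": [0, 0, 0]}, {"dp": [0.005, 0.01, 0.35], "twist": [0, 0, 0]}, {"dp": [0.005, 0.01, 0.55], "twist": [0, 0, 0]}, {"dp": [0.005, 0.01, 0.68], "twist": [0, 0, 0]}, {"dp": [0.005, 0.01, 0.71], "twist": [0, 0, 0]}]}}

```text
time_s: 18.35
eef_pos: [0.5964, 0.2329, 0.0631]
tool_rot: [-179.8, 0.1, 90.0]
contact_force: [-0.6, -0.5, -1.4]
width: 0.0437
finger_force: 30.8
```

Call:
{"api": "drive_tool", "payload": {"targets": [{"dp": [0, 0, 0.01], "twist": [0, 0, 0]}, {"dp": [0, 0, 0.02], "twist": [0, 0, 0]}, {"dp": [0, 0, 0.03], "twist": [0, 0, 0]}, {"dp": [0, 0, 0.04], "twist": [0, 0, 0]}, {"dp": [0, 0, 0.04], "twist": [0, 0, 0]}]}}

```text
time_s: 18.85
eef_pos: [0.5979, 0.2339, 0.0612]
tool_rot: [180.0, -0.0, 90.0]
contact_force: [-0.6, 0.2, -2.1]
width: 0.044
finger_force: 30.8
```

Call:
{"api": "drive_tool", "payload": {"targets": [{"dp": [0, 0, 0.01], "twist": [0, 0, 0]}, {"dp": [0, 0, 0.02], "twist": [0, 0, 0]}, {"dp": [0, 0, 0.02], "twist": [0, 0, 0]}, {"dp": [0, 0, 0.02], "twist": [0, 0, 0]}, {"dp": [0, 0, 0.02], "twist": [0, 0, 0]}]}}

```text
time_s: 19.35
eef_pos: [0.5979, 0.234, 0.0599]
tool_rot: [179.9, -0.0, 90.0]
contact_force: [-1.9, 0.0, 5.9]
width: 0.0436
finger_force: 31.3
```

Call:
{"api": "drive_tool", "payload": {"targets": [{"dp": [0, 0, -0.005], "twist": [0, 0, 0]}, {"dp": [0, 0, -0.005], "twist": [0, 0, 0]}, {"dp": [0, 0, -0.005], "twist": [0, 0, 0]}, {"dp": [0, 0, -0.005], "twist": [0, 0, 0]}, {"dp": [0, 0, -0.005], "twist": [0, 0, 0]}], "gripper": 1}}

```text
time_s: 19.85
eef_pos: [0.5976, 0.2337, 0.0592]
tool_rot: [-180.0, 0.0, 90.0]
contact_force: [-0.1, 1.0, -0.6]
width: 0.0854
finger_force: 0.0
```

Call:
{"api": "drive_tool", "payload": {"targets": [{"dp": [0, 0, -0.1], "twist": [0, 0, 0]}, {"dp": [0, 0, -0.3], "twist": [0, 0, 0]}, {"dp": [0, 0, -0.5], "twist": [0, 0, 0]}, {"dp": [0, 0, -0.8], "twist": [0, 0, 0]}, {"dp": [0, 0, -1], "twist": [0, 0, 0]}]}}

```text
time_s: 20.35
eef_pos: [0.5984, 0.2341, 0.1623]
tool_rot: [179.9, -0.1, 90.0]
contact_force: [0.0, 0.3, -0.1]
width: 0.0855
finger_force: 0.0
```

```bash
python3 wr.py w6 .597,.233,.038,.05,.065 .597,.233,.10,.13,.04
```

```text
[0.5984408  0.23408349 0.16226457] 0.08547228450640114 [ 0.0049204   0.28607335 -0.10097331]
.597,.233,.038,.05,.065 2449 [597.7 232.4] 55.2 rect [597.9 232.1] [79.8 80.1] z [0.0398 0.0453 0.047 ]
.597,.233,.10,.13,.04 3343 [597.6 233.1] 22.7 rect [597.7 233.3] [44.1 44.7] z [0.1038 0.1194 0.1209]
```

Call:
{"api": "drive_tool", "payload": {"targets": [{"dp": [-0.15, 0, -0.1], "twist": [0, 0, 0]}, {"dp": [-0.35, 0, -0.3], "twist": [0, 0, 0]}, {"dp": [-0.55, 0, -0.5], "twist": [0, 0, 0]}, {"dp": [-0.8, 0, -0.7], "twist": [0, 0, 0]}, {"dp": [-1, 0.02, -0.8], "twist": [0, 0, 0]}]}}

```text
time_s: 20.9
eef_pos: [0.5994, 0.1315, 0.241]
tool_rot: [180.0, 0.0, 90.0]
contact_force: [0.4, 0.5, -0.2]
width: 0.0855
finger_force: 0.0
```

Call:
{"api": "drive_tool", "payload": {"targets": [{"dp": [-0.2, 0, 0], "twist": [0, 0, 0]}, {"dp": [-0.4, 0, 0], "twist": [0, 0, 0]}, {"dp": [-0.6, 0, 0], "twist": [0, 0, 0]}, {"dp": [-0.8, 0, 0], "twist": [0, 0, 0]}, {"dp": [-1, 0.02, 0], "twist": [0, 0, 0]}]}}

```text
time_s: 21.4
eef_pos: [0.6004, 0.0318, 0.2389]
tool_rot: [-179.9, 0.0, 90.0]
contact_force: [0.3, -0.5, -1.0]
width: 0.0852
finger_force: 0.0
```

Call:
{"api": "drive_tool", "payload": {"targets": [{"dp": [-0.2, 0, 0], "twist": [0, 0, 0]}, {"dp": [-0.4, 0, 0], "twist": [0, 0, 0]}, {"dp": [-0.6, 0, 0], "twist": [0, 0, 0]}, {"dp": [-0.8, 0, 0], "twist": [0, 0, 0]}, {"dp": [-1, 0.02, 0], "twist": [0, 0, 0]}]}}

```text
time_s: 21.9
eef_pos: [0.6023, -0.068, 0.2389]
tool_rot: [-179.9, 0.0, 90.0]
contact_force: [0.6, -0.6, 1.0]
width: 0.0852
finger_force: 0.0
```

Call:
{"api": "drive_tool", "payload": {"targets": [{"dp": [-0.2, 0, 0], "twist": [0, 0, 0]}, {"dp": [-0.4, 0, 0], "twist": [0, 0, 0]}, {"dp": [-0.6, 0, 0], "twist": [0, 0, 0]}, {"dp": [-0.8, 0, 0], "twist": [0, 0, 0]}, {"dp": [-1, 0.02, 0], "twist": [0, 0, 0]}]}}

```text
time_s: 22.4
eef_pos: [0.6041, -0.1679, 0.2389]
tool_rot: [-179.9, -0.0, 90.0]
contact_force: [0.5, -0.0, -0.3]
width: 0.0851
finger_force: 0.0
```

Call:
{"api": "drive_tool", "payload": {"targets": [{"dp": [-0.2, 0, 0], "twist": [0, 0, 0]}, {"dp": [-0.4, 0, 0], "twist": [0, 0, 0]}, {"dp": [-0.6, 0, 0], "twist": [0, 0, 0]}, {"dp": [-0.73, 0, 0], "twist": [0, 0, 0]}, {"dp": [-0.73, 0, 0], "twist": [0, 0, 0]}]}}

```text
time_s: 22.9
eef_pos: [0.6053, -0.2413, 0.239]
tool_rot: [-180.0, 0.0, 89.9]
contact_force: [1.0, -0.3, -0.6]
width: 0.0856
finger_force: 0.0
```

```bash
python3 wr.py w7 .607,-.239,.135,.155,.04 .607,-.239,.161,.175,.03
```

```text
[ 0.60532661 -0.24125879  0.23901906] 0.08560171009384576 [ 0.96908712 -0.34785135 -0.57616725]
.607,-.239,.135,.155,.04 1523 [ 608. -243.] 25.0 rect [ 607.9 -242.5] [49.3 48.8] z [0.1391 0.1489 0.1548]
.607,-.239,.161,.175,.03 188 [ 607.7 -242.4] 6.0 rect [ 607.7 -242.3] [10.9 11.2] z [0.1634 0.1686 0.1702]
```

View pics/w7.png

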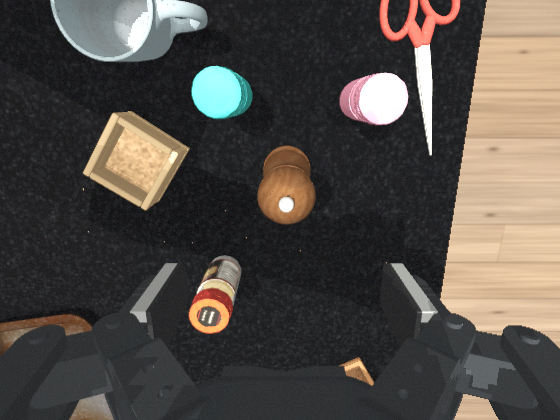

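The mill is at (287,195) with its knob at (287,205), between the fingers, and it stays clear of the pink, turquoise and jar. Grip at head mid-height.

Call:
{"api": "drive_tool", "payload": {"targets": [{"dp": [-0.01, 0.02, 0.2], "twist": [0, 0, 0]}, {"dp": [-0.01, 0.02, 0.4], "twist": [0, 0, 0]}, {"dp": [-0.01, 0.02, 0.6], "twist": [0, 0, 0]}, {"dp": [-0.01, 0.02, 0.8], "twist": [0, 0, 0]}, {"dp": [-0.01, 0.02, 1], "twist": [0, 0, 0]}]}}

```text
time_s: 23.45
eef_pos: [0.6078, -0.2389, 0.1388]
tool_rot: [180.0, -0.0, 90.1]
contact_force: [0.8, -0.2, -0.2]
width: 0.0854
finger_force: 0.0
```

Call:
{"api": "drive_tool", "payload": {"targets": [{"dp": [0, 0, 0.1], "twist": [0, 0, 0]}, {"dp": [0, 0, 0.2], "twist": [0, 0, 0]}, {"dp": [0, 0, 0.22], "twist": [0, 0, 0]}, {"dp": [0, 0, 0.22], "twist": [0, 0, 0]}, {"dp": [0, 0, 0.22], "twist": [0, 0, 0]}]}}

```text
time_s: 23.95
eef_pos: [0.6083, -0.2404, 0.1184]
tool_rot: [179.9, 0.0, 90.0]
contact_force: [-0.3, 0.3, -0.1]
width: 0.0854
finger_force: 0.0
```

Call:
{"api": "drive_tool", "payload": {"targets": [{"dp": [0, 0, 0], "twist": [0, 0, 0]}, {"dp": [0, 0, 0], "twist": [0, 0, 0]}, {"dp": [0, 0, 0], "twist": [0, 0, 0]}, {"dp": [0, 0, 0], "twist": [0, 0, 0]}, {"dp": [0, 0, 0], "twist": [0, 0, 0]}], "gripper": -1, "grip_force": 40}}

```text
time_s: 24.45
eef_pos: [0.6087, -0.2406, 0.1186]
tool_rot: [179.9, 0.0, 90.0]
contact_force: [-1.2, 0.4, 4.4]
width: 0.0329
finger_force: 33.2
```

Call:
{"api": "drive_tool", "payload": {"targets": [{"dp": [0, 0, -0.1], "twist": [0, 0, 0]}, {"dp": [0, 0, -0.3], "twist": [0, 0, 0]}, {"dp": [0, 0, -0.5], "twist": [0, 0, 0]}, {"dp": [0, 0, -0.7], "twist": [0, 0, 0]}, {"dp": [0, 0, -0.9], "twist": [0, 0, 0]}]}}

```text
time_s: 24.95
eef_pos: [0.6072, -0.2401, 0.2083]
tool_rot: [-179.9, -0.0, 90.0]
contact_force: [0.3, 0.0, -0.4]
width: -0.0001
finger_force: 0.0
```

Call:
{"api": "drive_tool", "payload": {"targets": [{"dp": [0, 0, -0.15], "twist": [0, 0, 0]}, {"dp": [0, 0, -0.3], "twist": [0, 0, 0]}, {"dp": [0, 0, -0.4], "twist": [0, 0, 0]}, {"dp": [0, 0, -0.4], "twist": [0, 0, 0]}, {"dp": [0, 0, -0.4], "twist": [0, 0, 0]}]}}

```text
time_s: 25.45
eef_pos: [0.6075, -0.2402, 0.247]
tool_rot: [-180.0, -0.0, 90.0]
contact_force: [0.1, 0.3, -0.3]
width: 0.0002
finger_force: 0.0
```

```bash
python3 wr.py w8 .607,-.2415,.288,.32,.04
python3 - <<'E'
from station import *
import cv2
p,d=camera("scene");cv2.imwrite("pics/s1.png",p[:,:,::-1])
E
```

```text
[ 0.60748515 -0.24017636  0.24701345] 0.00021900385690940027 [ 0.08263266  0.33236156 -0.27213379]
.607,-.2415,.288,.32,.04 2681 [ 608.  -234.2] 18.6 rect [ 608.1 -234.4] [26.6 26.3] z [0.2889 0.3062 0.3195]
```

View pics/s1.png

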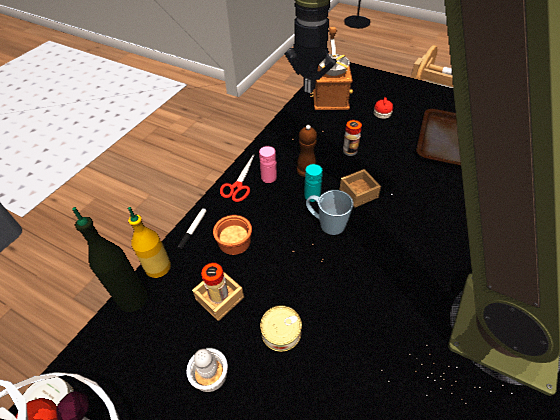

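The scene picture shows the pads slid off the mill's head. The mill still stands at (307,150), and the jar and salt stand in their pots. I'll reopen, re-measure and grip lower.

Call:
{"api": "drive_tool", "payload": {"targets": [{"dp": [0, 0, 0], "twist": [0, 0, 0]}, {"dp": [0, 0, 0], "twist": [0, 0, 0]}, {"dp": [0, 0, 0], "twist": [0, 0, 0]}, {"dp": [0, 0, 0], "twist": [0, 0, 0]}, {"dp": [0, 0, 0], "twist": [0, 0, 0]}], "gripper": 1}}

```text
time_s: 26.05
eef_pos: [0.6076, -0.2402, 0.2474]
tool_rot: [-180.0, -0.0, 90.0]
contact_force: [-0.0, -0.0, 0.7]
width: 0.0723
finger_force: 0.0
```

```bash
python3 wr.py w9 .607,-.2415,.135,.155,.04 .607,-.2415,.161,.175,.03 .607,-.2415,.125,.135,.04
```

```text
[ 0.60764177 -0.24020472  0.24737596] 0.07225330833766355 [-0.01079298 -0.01338031  0.71911299]
.607,-.2415,.135,.155,.04 1462 [ 608.1 -242.9] 24.9 rect [ 607.7 -242.6] [48.9 48.9] z [0.1392 0.149  0.1548]
.607,-.2415,.161,.175,.03 177 [ 607.7 -242.1] 5.8 rect [ 607.6 -241.9] [11. 11.] z [0.1643 0.1686 0.1701]
.607,-.2415,.125,.135,.04 19 [ 609.5 -227.1] 18.6 rect [ 610.  -222.8] [ 8.5 37.2] z [0.1314 0.1338 0.1349]
```

Call:
{"api": "drive_tool", "payload": {"targets": [{"dp": [-0.02, 0, 0.2], "twist": [0, 0, 0]}, {"dp": [-0.02, 0, 0.4], "twist": [0, 0, 0]}, {"dp": [-0.02, 0, 0.6], "twist": [0, 0, 0]}, {"dp": [-0.02, 0, 0.8], "twist": [0, 0, 0]}, {"dp": [-0.02, 0, 1], "twist": [0, 0, 0]}]}}

```text
time_s: 26.6
eef_pos: [0.6077, -0.2422, 0.1467]
tool_rot: [180.0, 0.0, 90.0]
contact_force: [0.1, 0.5, 0.7]
width: 0.0851
finger_force: 0.0
```

Call:
{"api": "drive_tool", "payload": {"targets": [{"dp": [0, 0, 0.15], "twist": [0, 0, 0]}, {"dp": [0, 0, 0.3], "twist": [0, 0, 0]}, {"dp": [0, 0, 0.4], "twist": [0, 0, 0]}, {"dp": [0, 0, 0.45], "twist": [0, 0, 0]}, {"dp": [0, 0, 0.45], "twist": [0, 0, 0]}]}}

```text
time_s: 27.1
eef_pos: [0.6073, -0.2421, 0.1019]
tool_rot: [-179.9, -0.0, 90.0]
contact_force: [-0.4, 0.3, 0.1]
width: 0.0854
finger_force: 0.0
```

Call:
{"api": "drive_tool", "payload": {"targets": [{"dp": [0, 0, 0], "twist": [0, 0, 0]}, {"dp": [0, 0, 0], "twist": [0, 0, 0]}, {"dp": [0, 0, 0], "twist": [0, 0, 0]}, {"dp": [0, 0, 0], "twist": [0, 0, 0]}, {"dp": [0, 0, 0], "twist": [0, 0, 0]}], "gripper": -1, "grip_force": 40}}

```text
time_s: 27.6
eef_pos: [0.6082, -0.2425, 0.1038]
tool_rot: [179.9, 0.1, 90.0]
contact_force: [-1.5, -0.7, 6.3]
width: 0.046
finger_force: 40.9
```

Call:
{"api": "drive_tool", "payload": {"targets": [{"dp": [0, 0, 0], "twist": [0, 0, 0]}, {"dp": [0, 0, 0], "twist": [0, 0, 0]}, {"dp": [0, 0, 0], "twist": [0, 0, 0]}, {"dp": [0, 0, 0], "twist": [0, 0, 0]}, {"dp": [0, 0, 0], "twist": [0, 0, 0]}]}}

```text
time_s: 28.1
eef_pos: [0.6083, -0.2426, 0.1038]
tool_rot: [179.9, 0.1, 90.0]
contact_force: [-0.7, 0.3, 5.4]
width: 0.0455
finger_force: 40.9
```

Call:
{"api": "drive_tool", "payload": {"targets": [{"dp": [0, 0, -0.01], "twist": [0, 0, 0]}, {"dp": [0, 0, -0.03], "twist": [0, 0, 0]}, {"dp": [0, 0, -0.05], "twist": [0, 0, 0]}, {"dp": [0, 0, -0.07], "twist": [0, 0, 0]}, {"dp": [0, 0, -0.1], "twist": [0, 0, 0]}]}}

```text
time_s: 28.6
eef_pos: [0.6073, -0.2421, 0.112]
tool_rot: [-179.9, -0.0, 90.0]
contact_force: [-0.1, 0.1, -2.0]
width: 0.0457
finger_force: 41.1
```

Call:
{"api": "drive_tool", "payload": {"targets": [{"dp": [0, 0, -0.03], "twist": [0, 0, 0]}, {"dp": [0, 0, -0.06], "twist": [0, 0, 0]}, {"dp": [0, 0, -0.1], "twist": [0, 0, 0]}, {"dp": [0, 0, -0.1], "twist": [0, 0, 0]}, {"dp": [0, 0, -0.1], "twist": [0, 0, 0]}]}}

```text
time_s: 29.1
eef_pos: [0.6078, -0.2423, 0.1226]
tool_rot: [180.0, 0.0, 90.0]
contact_force: [0.2, 0.7, -1.8]
width: 0.0462
finger_force: 41.1
```

Call:
{"api": "drive_tool", "payload": {"targets": [{"dp": [0, 0, -0.1], "twist": [0, 0, 0]}, {"dp": [0, 0, -0.3], "twist": [0, 0, 0]}, {"dp": [0, 0, -0.5], "twist": [0, 0, 0]}, {"dp": [0, 0, -0.7], "twist": [0, 0, 0]}, {"dp": [0, 0, -0.8], "twist": [0, 0, 0]}]}}

```text
time_s: 29.6
eef_pos: [0.6086, -0.2426, 0.2051]
tool_rot: [179.8, 0.1, 90.0]
contact_force: [1.4, -0.8, -1.8]
width: 0.0457
finger_force: 41.4
```

Call:
{"api": "drive_tool", "payload": {"targets": [{"dp": [0.08, 0.01, 0], "twist": [0, 0, 0]}, {"dp": [0.22, 0.03, 0], "twist": [0, 0, 0]}, {"dp": [0.38, 0.05, 0], "twist": [0, 0, 0]}, {"dp": [0.54, 0.08, 0], "twist": [0, 0, 0]}, {"dp": [0.7, 0.1, 0], "twist": [0, 0, 0]}]}}

```text
time_s: 30.1
eef_pos: [0.6175, -0.17, 0.2016]
tool_rot: [-179.9, -0.0, 90.1]
contact_force: [-0.6, -0.6, -2.2]
width: 0.0453
finger_force: 41.4
```

Call:
{"api": "drive_tool", "payload": {"targets": [{"dp": [0.17, 0.03, 0], "twist": [0, 0, 0]}, {"dp": [0.34, 0.06, 0], "twist": [0, 0, 0]}, {"dp": [0.51, 0.08, 0], "twist": [0, 0, 0]}, {"dp": [0.68, 0.1, 0], "twist": [0, 0, 0]}, {"dp": [0.85, 0.13, 0], "twist": [0, 0, 0]}]}}

```text
time_s: 30.6
eef_pos: [0.6307, -0.0857, 0.2025]
tool_rot: [-180.0, 0.0, 90.0]
contact_force: [1.1, -0.2, -1.9]
width: 0.0458
finger_force: 41.4
```

Call:
{"api": "drive_tool", "payload": {"targets": [{"dp": [0.17, 0.03, 0], "twist": [0, 0, 0]}, {"dp": [0.34, 0.06, 0], "twist": [0, 0, 0]}, {"dp": [0.51, 0.08, 0], "twist": [0, 0, 0]}, {"dp": [0.68, 0.1, 0], "twist": [0, 0, 0]}, {"dp": [0.85, 0.13, 0], "twist": [0, 0, 0]}]}}

```text
time_s: 31.1
eef_pos: [0.6437, -0.0008, 0.2024]
tool_rot: [-180.0, 0.0, 90.0]
contact_force: [0.6, -0.3, -0.5]
width: 0.046
finger_force: 41.4
```

Call:
{"api": "drive_tool", "payload": {"targets": [{"dp": [0.17, 0.03, 0], "twist": [0, 0, 0]}, {"dp": [0.34, 0.06, 0], "twist": [0, 0, 0]}, {"dp": [0.51, 0.08, 0], "twist": [0, 0, 0]}, {"dp": [0.66, 0.1, 0], "twist": [0, 0, 0]}, {"dp": [0.78, 0.12, 0], "twist": [0, 0, 0]}]}}

```text
time_s: 31.6
eef_pos: [0.6558, 0.0773, 0.2023]
tool_rot: [-180.0, -0.0, 90.0]
contact_force: [-0.9, -0.6, -2.7]
width: 0.0456
finger_force: 41.4
```

Call:
{"api": "drive_tool", "payload": {"targets": [{"dp": [0.05, 0, 0], "twist": [0, 0, 0]}, {"dp": [0.06, 0, 0], "twist": [0, 0, 0]}, {"dp": [0.06, 0, 0], "twist": [0, 0, 0]}, {"dp": [0.06, 0, 0], "twist": [0, 0, 0]}, {"dp": [0.06, 0, 0], "twist": [0, 0, 0]}]}}

```text
time_s: 32.1
eef_pos: [0.6556, 0.0811, 0.2025]
tool_rot: [180.0, 0.0, 89.9]
contact_force: [-0.2, 0.2, -1.5]
width: 0.0458
finger_force: 41.4
```

```bash
python3 wr.py w10 .656,.082,.044,.057,.06
python3 - <<'E'
from station import *
import cv2
p,d=camera("scene");cv2.imwrite("pics/s2.png",cv2.resize(p[60:320,120:400],None,fx=2,fy=2)[:,:,::-1])
E
```

```text
[0.65561992 0.08105204 0.2024978 ] 0.045808158834175425 [-0.20361111  0.15066077 -1.53515757]
.656,.082,.044,.057,.06 1560 [656.4  79.6] 47.9 rect [656.6  88.9] [94.6 76.6] z [0.0443 0.0512 0.0529]
```

View pics/s2.png

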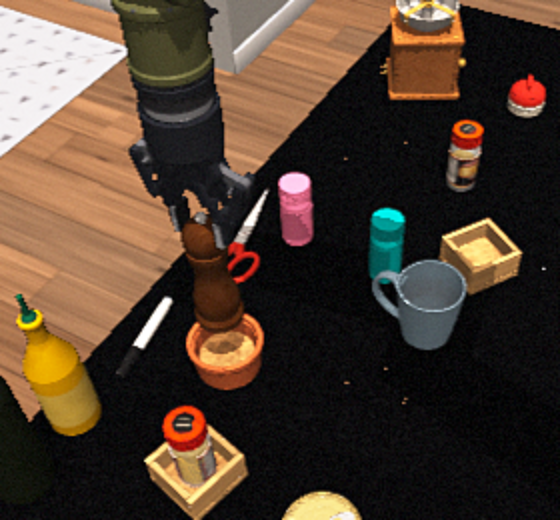

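View pics/w10.png

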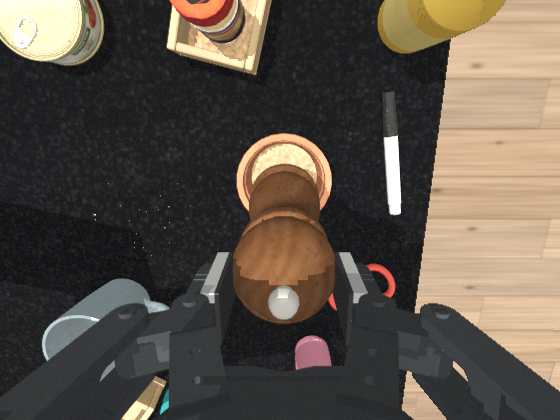

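The views show the mill over the terracotta pot (rim at about (285,180) in the wrist picture). It may be slightly tilted, so I'll measure its axis.

```bash
cat > ax.py <<'E'
from station import *
from h import *
from scipy.optimize import least_squares
W=[]
for n in ["scene","top","wrist"]:
    c=get_calibration(n);p,d=camera(n);w=cloud(d,c["intrinsics"],c["view"]).reshape(-1,3)
    W.append((n,w))
o=observe()['eef_pos'];print(o)
for lo,hi in [(.075,.085),(.085,.095),(.095,.11),(.11,.13),(.13,.15),(.15,.17),(.17,.19)]:
    for n,w in W:
        lo2,hi2=lo-.2025+o[2],hi-.2025+o[2]
        t=w[(np.hypot(w[:,0]-o[0],w[:,1]-o[1])<.045)&(w[:,2]>lo2)&(w[:,2]<hi2)]
        if len(t)<15: continue
        f=lambda q:np.hypot(t[:,0]-q[0],t[:,1]-q[1])-q[2]
        r=least_squares(f,[o[0],o[1],.022],loss='soft_l1',f_scale=.001,bounds=([.3,-.5,.012],[.8,.5,.031]))
        print(n,round(lo2,3),len(t),np.round(r.x*1000,1))
E
python3 ax.py
```

```text
[0.65566213 0.08148695 0.20244477]
scene 0.095 75 [656.5  78.3  28.7]
wrist 0.095 151 [656.7  78.7  28.6]
scene 0.11 136 [657.   78.2  27. ]
wrist 0.11 418 [656.8  77.1  28.2]
scene 0.13 161 [656.3  78.9  26.1]
wrist 0.13 692 [656.5  79.6  25.5]
scene 0.15 154 [656.5  79.3  22.2]
wrist 0.15 1002 [656.4  79.   22.3]
scene 0.17 107 [656.6  79.6  19.2]
wrist 0.17 454 [656.4  79.5  19.1]
```

Upright, axis at (0.6565, 0.0785). I'll shift +2 mm in y and lower.

Call:
{"api": "drive_tool", "payload": {"targets": [{"dp": [0.02, 0, 0.1], "twist": [0, 0, 0]}, {"dp": [0.02, 0, 0.3], "twist": [0, 0, 0]}, {"dp": [0.02, 0, 0.5], "twist": [0, 0, 0]}, {"dp": [0.02, 0, 0.65], "twist": [0, 0, 0]}, {"dp": [0.02, 0, 0.71], "twist": [0, 0, 0]}]}}

```text
time_s: 32.85
eef_pos: [0.6539, 0.0838, 0.1287]
tool_rot: [-179.8, 0.0, 90.0]
contact_force: [-0.4, 0.8, -2.2]
width: 0.0458
finger_force: 41.4
```

Call:
{"api": "drive_tool", "payload": {"targets": [{"dp": [0, 0, 0.01], "twist": [0, 0, 0]}, {"dp": [0, 0, 0.02], "twist": [0, 0, 0]}, {"dp": [0, 0, 0.03], "twist": [0, 0, 0]}, {"dp": [0, 0, 0.04], "twist": [0, 0, 0]}, {"dp": [0, 0, 0.04], "twist": [0, 0, 0]}]}}

```text
time_s: 33.35
eef_pos: [0.6563, 0.0839, 0.1284]
tool_rot: [179.9, -0.0, 90.0]
contact_force: [0.7, 1.2, 0.5]
width: 0.0457
finger_force: 41.7
```

Call:
{"api": "drive_tool", "payload": {"targets": [{"dp": [0, 0, 0.01], "twist": [0, 0, 0]}, {"dp": [0, 0, 0.02], "twist": [0, 0, 0]}, {"dp": [0, 0, 0.02], "twist": [0, 0, 0]}, {"dp": [0, 0, 0.02], "twist": [0, 0, 0]}, {"dp": [0, 0, 0.02], "twist": [0, 0, 0]}]}}

```text
time_s: 33.85
eef_pos: [0.6565, 0.0841, 0.1282]
tool_rot: [179.8, -0.0, 90.0]
contact_force: [-3.2, -0.0, 9.6]
width: 0.0458
finger_force: 42.7
```

Call:
{"api": "drive_tool", "payload": {"targets": [{"dp": [0, 0, -0.01], "twist": [0, 0, 0]}, {"dp": [0, 0, -0.01], "twist": [0, 0, 0]}, {"dp": [0, 0, -0.01], "twist": [0, 0, 0]}, {"dp": [0, 0, -0.01], "twist": [0, 0, 0]}, {"dp": [0, 0, -0.01], "twist": [0, 0, 0]}], "gripper": 1}}

```text
time_s: 34.35
eef_pos: [0.6556, 0.0837, 0.126]
tool_rot: [-180.0, 0.0, 90.0]
contact_force: [-0.3, 0.1, 0.2]
width: 0.0855
finger_force: 0.0
```

Call:
{"api": "drive_tool", "payload": {"targets": [{"dp": [0, 0, -0.1], "twist": [0, 0, 0]}, {"dp": [0, 0, -0.3], "twist": [0, 0, 0]}, {"dp": [0, 0, -0.5], "twist": [0, 0, 0]}, {"dp": [0, 0, -0.8], "twist": [0, 0, 0]}, {"dp": [0, 0, -1], "twist": [0, 0, 0]}]}}

```text
time_s: 34.85
eef_pos: [0.6563, 0.0838, 0.2293]
tool_rot: [179.8, -0.0, 90.0]
contact_force: [-0.1, 0.1, -0.3]
width: 0.0853
finger_force: 0.0
```

```bash
python3 wr.py w11 .656,.08,.044,.057,.06 .656,.08,.155,.180,.04 .656,.08,.186,.196,.03
python3 - <<'E'
from station import *
import cv2
p,d=camera("scene");cv2.imwrite("pics/s3.png",cv2.resize(p[60:320,120:400],None,fx=2,fy=2)[:,:,::-1])
E
```

```text
[0.65629428 0.08383995 0.22925062] 0.08526194110419959 [-0.10831419  0.07011428 -0.26311359]
.656,.08,.044,.057,.06 1362 [656.5  79.5] 47.9 rect [656.7  88.6] [76.6 94.5] z [0.0443 0.0512 0.053 ]
.656,.08,.155,.180,.04 2084 [656.5  83.5] 24.9 rect [656.1  84. ] [48.7 48.8] z [0.1599 0.1737 0.1798]
.656,.08,.186,.196,.03 253 [656.2  84.4] 6.0 rect [656.   84.5] [11.2 11. ] z [0.1881 0.1929 0.1947]
```

View pics/s3.png

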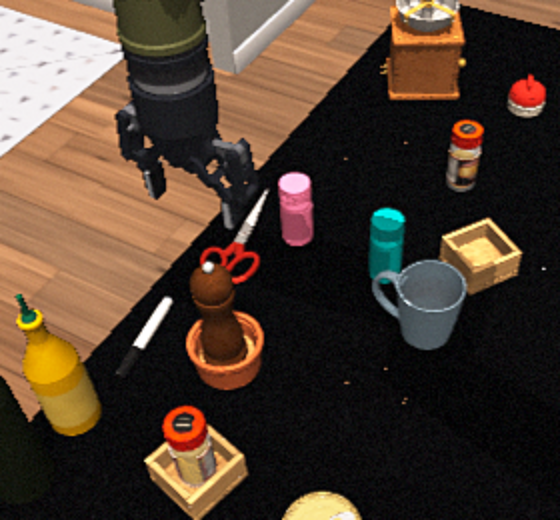

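The mill stands upright in the terracotta pot at (222,330), about 4 mm off centre. Now the second jar.

Call:
{"api": "drive_tool", "payload": {"targets": [{"dp": [-0.15, 0, 0], "twist": [0, 0, 0]}, {"dp": [-0.35, -0.1, 0], "twist": [0, 0, 0]}, {"dp": [-0.55, -0.15, 0], "twist": [0, 0, 0]}, {"dp": [-0.8, -0.2, 0], "twist": [0, 0, 0]}, {"dp": [-1, -0.3, 0], "twist": [0, 0, 0]}]}}

```text
time_s: 35.45
eef_pos: [0.6245, -0.0185, 0.2244]
tool_rot: [-179.8, 0.0, 89.9]
contact_force: [0.6, 0.5, -0.0]
width: 0.0857
finger_force: 0.0
```

Call:
{"api": "drive_tool", "payload": {"targets": [{"dp": [-0.2, -0.06, 0], "twist": [0, 0, 0]}, {"dp": [-0.4, -0.12, 0], "twist": [0, 0, 0]}, {"dp": [-0.6, -0.18, 0], "twist": [0, 0, 0]}, {"dp": [-0.8, -0.24, 0], "twist": [0, 0, 0]}, {"dp": [-1, -0.3, 0], "twist": [0, 0, 0]}]}}

```text
time_s: 35.95
eef_pos: [0.5938, -0.1179, 0.2246]
tool_rot: [-179.8, -0.0, 90.0]
contact_force: [-0.1, -0.7, -0.5]
width: 0.0855
finger_force: 0.0
```

Call:
{"api": "drive_tool", "payload": {"targets": [{"dp": [-0.2, -0.06, 0], "twist": [0, 0, 0]}, {"dp": [-0.4, -0.12, 0], "twist": [0, 0, 0]}, {"dp": [-0.6, -0.18, 0], "twist": [0, 0, 0]}, {"dp": [-0.8, -0.24, 0], "twist": [0, 0, 0]}, {"dp": [-1, -0.3, 0], "twist": [0, 0, 0]}]}}

```text
time_s: 36.45
eef_pos: [0.5637, -0.2177, 0.2246]
tool_rot: [-179.8, -0.0, 90.0]
contact_force: [0.7, -0.4, 0.1]
width: 0.0851
finger_force: 0.0
```

Call:
{"api": "drive_tool", "payload": {"targets": [{"dp": [-0.2, -0.06, 0], "twist": [0, 0, 0]}, {"dp": [-0.4, -0.12, 0], "twist": [0, 0, 0]}, {"dp": [-0.6, -0.18, 0], "twist": [0, 0, 0]}, {"dp": [-0.8, -0.24, 0], "twist": [0, 0, 0]}, {"dp": [-1, -0.3, 0], "twist": [0, 0, 0]}]}}

```text
time_s: 36.95
eef_pos: [0.5336, -0.3174, 0.2246]
tool_rot: [-179.8, -0.1, 90.0]
contact_force: [0.3, -0.1, -0.9]
width: 0.0856
finger_force: 0.0
```

Call:
{"api": "drive_tool", "payload": {"targets": [{"dp": [-0.2, -0.06, 0.1], "twist": [0, 0, 0]}, {"dp": [-0.4, -0.1, 0.3], "twist": [0, 0, 0]}, {"dp": [-0.6, -0.11, 0.5], "twist": [0, 0, 0]}, {"dp": [-0.67, -0.11, 0.65], "twist": [0, 0, 0]}, {"dp": [-0.67, -0.11, 0.7], "twist": [0, 0, 0]}]}}

```text
time_s: 37.45
eef_pos: [0.5216, -0.3838, 0.1525]
tool_rot: [-179.7, -0.2, 89.9]
contact_force: [-0.3, 0.5, -0.6]
width: 0.0852
finger_force: 0.0
```

```bash
python3 wr.py w12 .5255,-.384,.085,.115,.04
```

```text
[ 0.5216336  -0.38375718  0.15254891] 0.08519284089302646 [-0.34356629  0.5351161  -0.57069964]
.5255,-.384,.085,.115,.04 3239 [ 525.  -385.3] 22.6 rect [ 525.2 -385.2] [44.2 44.4] z [0.0894 0.1057 0.1072]
```

Call:
{"api": "drive_tool", "payload": {"targets": [{"dp": [-0.015, 0.02, 0.2], "twist": [0, 0, 0]}, {"dp": [-0.015, 0.02, 0.4], "twist": [0, 0, 0]}, {"dp": [-0.015, 0.02, 0.6], "twist": [0, 0, 0]}, {"dp": [-0.015, 0.02, 0.8], "twist": [0, 0, 0]}, {"dp": [-0.015, 0.02, 1], "twist": [0, 0, 0]}]}}

```text
time_s: 38.0
eef_pos: [0.5266, -0.3843, 0.0563]
tool_rot: [180.0, 0.0, 90.0]
contact_force: [-0.2, -0.4, -0.3]
width: 0.0853
finger_force: 0.0
```

Call:
{"api": "drive_tool", "payload": {"targets": [{"dp": [0, 0, 0.08], "twist": [0, 0, 0]}, {"dp": [0, 0, 0.08], "twist": [0, 0, 0]}, {"dp": [0, 0, 0.08], "twist": [0, 0, 0]}, {"dp": [0, 0, 0.08], "twist": [0, 0, 0]}, {"dp": [0, 0, 0.08], "twist": [0, 0, 0]}]}}

```text
time_s: 38.5
eef_pos: [0.5274, -0.3853, 0.0497]
tool_rot: [179.9, 0.1, 90.0]
contact_force: [-1.4, -1.0, -0.2]
width: 0.0855
finger_force: 0.0
```

Call:
{"api": "drive_tool", "payload": {"targets": [{"dp": [0, 0, 0], "twist": [0, 0, 0]}, {"dp": [0, 0, 0], "twist": [0, 0, 0]}, {"dp": [0, 0, 0], "twist": [0, 0, 0]}, {"dp": [0, 0, 0], "twist": [0, 0, 0]}, {"dp": [0, 0, 0], "twist": [0, 0, 0]}], "gripper": -1, "grip_force": 30}}

```text
time_s: 39.0
eef_pos: [0.5266, -0.3849, 0.0488]
tool_rot: [180.0, 0.0, 90.0]
contact_force: [-0.4, 0.6, 3.1]
width: 0.0435
finger_force: 30.4
```

Call:
{"api": "drive_tool", "payload": {"targets": [{"dp": [0, 0, -0.1], "twist": [0, 0, 0]}, {"dp": [0, 0, -0.3], "twist": [0, 0, 0]}, {"dp": [0, 0, -0.5], "twist": [0, 0, 0]}, {"dp": [0, 0, -0.75], "twist": [0, 0, 0]}, {"dp": [0, 0, -0.9], "twist": [0, 0, 0]}]}}

```text
time_s: 39.5
eef_pos: [0.5274, -0.3851, 0.1408]
tool_rot: [179.9, 0.1, 90.0]
contact_force: [0.3, -0.5, -0.8]
width: 0.0434
finger_force: 30.7
```

Call:
{"api": "drive_tool", "payload": {"targets": [{"dp": [0.15, -0.09, 0], "twist": [0, 0, 0]}, {"dp": [0.3, -0.18, 0], "twist": [0, 0, 0]}, {"dp": [0.5, -0.3, 0], "twist": [0, 0, 0]}, {"dp": [0.7, -0.42, 0], "twist": [0, 0, 0]}, {"dp": [0.9, -0.54, 0], "twist": [0, 0, 0]}]}}

```text
time_s: 40.0
eef_pos: [0.4722, -0.2939, 0.1387]
tool_rot: [180.0, -0.0, 90.0]
contact_force: [-0.4, 0.1, -0.7]
width: 0.0438
finger_force: 30.7
```

Call:
{"api": "drive_tool", "payload": {"targets": [{"dp": [0.2, -0.12, 0], "twist": [0, 0, 0]}, {"dp": [0.4, -0.24, 0], "twist": [0, 0, 0]}, {"dp": [0.55, -0.33, 0], "twist": [0, 0, 0]}, {"dp": [0.66, -0.38, 0], "twist": [0, 0, 0]}, {"dp": [0.66, -0.38, 0], "twist": [0, 0, 0]}]}}

```text
time_s: 40.5
eef_pos: [0.434, -0.2276, 0.1387]
tool_rot: [-180.0, -0.0, 90.1]
contact_force: [0.1, -0.5, -1.3]
width: 0.0434
finger_force: 30.7
```

```bash
python3 wr.py w13 .4345,-.229,.038,.05,.065 ; python3 ax.py | grep -v 0.1[2-9]
```

```text
[ 0.43395704 -0.2275543   0.13872737] 0.043447423355456774 [ 0.08459338 -0.47250062 -1.31081651]
.4345,-.229,.038,.05,.065 2453 [ 434.7 -230.3] 54.9 rect [ 434.5 -231.3] [80.5 80. ] z [0.0398 0.0453 0.0469]
scene 0.011 212 [ 435.6 -237.9   21.7]
top 0.011 192 [ 437.9 -235.7   29.7]
wrist 0.011 2663 [ 434.  -239.9   31. ]
scene 0.021 150 [ 434.3 -230.    31. ]
top 0.021 46 [ 438.9 -229.4   31. ]
wrist 0.021 201 [ 440.8 -224.4   31. ]
scene 0.031 247 [ 434.7 -226.    31. ]
top 0.031 108 [ 432.7 -221.1   31. ]
wrist 0.031 1743 [ 435.6 -222.5   31. ]
scene 0.046 39 [ 433.8 -222.    31. ]
top 0.046 40 [ 435.3 -220.1   31. ]
wrist 0.046 288 [ 434.8 -222.6   31. ]
scene 0.086 61 [ 433.5 -230.4   22.3]
wrist 0.086 217 [ 434.3 -230.8   22.3]
scene 0.106 95 [ 433.4 -228.8   22.3]
top 0.106 25 [ 434.9 -228.7   22.6]
wrist 0.106 526 [ 434.5 -231.    22.8]
```

View pics/w13.png

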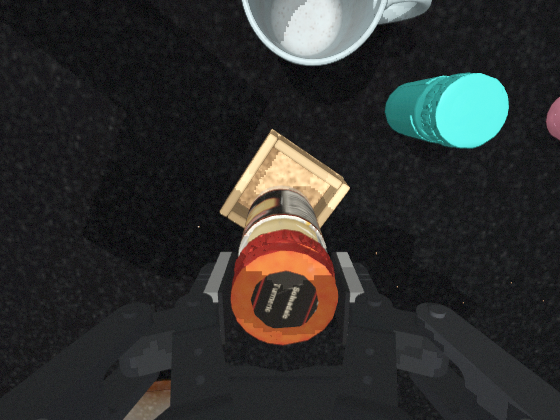

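The jar is held upright (285,290), centred over the square pot (285,180). Lowering.

Call:
{"api": "drive_tool", "payload": {"targets": [{"dp": [0, 0, 0.15], "twist": [0, 0, 0]}, {"dp": [0, 0, 0.35], "twist": [0, 0, 0]}, {"dp": [0, 0, 0.5], "twist": [0, 0, 0]}, {"dp": [0, 0, 0.63], "twist": [0, 0, 0]}, {"dp": [0, 0, 0.67], "twist": [0, 0, 0]}]}}

```text
time_s: 41.2
eef_pos: [0.4341, -0.2289, 0.0699]
tool_rot: [-179.9, -0.1, 90.0]
contact_force: [-0.3, 0.2, -0.8]
width: 0.0439
finger_force: 30.7
```

Call:
{"api": "drive_tool", "payload": {"targets": [{"dp": [0, 0, 0.01], "twist": [0, 0, 0]}, {"dp": [0, 0, 0.02], "twist": [0, 0, 0]}, {"dp": [0, 0, 0.03], "twist": [0, 0, 0]}, {"dp": [0, 0, 0.03], "twist": [0, 0, 0]}, {"dp": [0, 0, 0.03], "twist": [0, 0, 0]}]}}

```text
time_s: 41.7
eef_pos: [0.435, -0.2289, 0.0688]
tool_rot: [180.0, 0.0, 90.0]
contact_force: [0.2, -0.4, -0.5]
width: 0.0436
finger_force: 30.7
```

Call:
{"api": "drive_tool", "payload": {"targets": [{"dp": [0, 0, 0.01], "twist": [0, 0, 0]}, {"dp": [0, 0, 0.02], "twist": [0, 0, 0]}, {"dp": [0, 0, 0.02], "twist": [0, 0, 0]}, {"dp": [0, 0, 0.02], "twist": [0, 0, 0]}, {"dp": [0, 0, 0.02], "twist": [0, 0, 0]}]}}

```text
time_s: 42.2
eef_pos: [0.4351, -0.2293, 0.0683]
tool_rot: [179.9, 0.1, 90.0]
contact_force: [-2.3, 0.9, 12.1]
width: 0.0436
finger_force: 31.9
```

Resting on the cork. Releasing and backing off.

Call:
{"api": "drive_tool", "payload": {"targets": [{"dp": [0, 0, -0.01], "twist": [0, 0, 0]}, {"dp": [0, 0, -0.01], "twist": [0, 0, 0]}, {"dp": [0, 0, -0.01], "twist": [0, 0, 0]}, {"dp": [0, 0, -0.01], "twist": [0, 0, 0]}, {"dp": [0, 0, -0.01], "twist": [0, 0, 0]}], "gripper": 1}}

```text
time_s: 42.7
eef_pos: [0.4345, -0.2286, 0.0672]
tool_rot: [-180.0, -0.0, 90.0]
contact_force: [-0.5, 0.2, -0.2]
width: 0.0854
finger_force: 0.0
```

Call:
{"api": "drive_tool", "payload": {"targets": [{"dp": [0, 0, -0.1], "twist": [0, 0, 0]}, {"dp": [0, 0, -0.3], "twist": [0, 0, 0]}, {"dp": [0, 0, -0.5], "twist": [0, 0, 0]}, {"dp": [0, 0, -0.8], "twist": [0, 0, 0]}, {"dp": [0, 0, -1], "twist": [0, 0, 0]}]}}

```text
time_s: 43.2
eef_pos: [0.4353, -0.2291, 0.1699]
tool_rot: [179.9, 0.1, 90.0]
contact_force: [-0.3, -0.6, 0.6]
width: 0.0854
finger_force: 0.0
```

Call:
{"api": "drive_tool", "payload": {"targets": [{"dp": [0, 0, -0.2], "twist": [0, 0, 0]}, {"dp": [0, 0, -0.4], "twist": [0, 0, 0]}, {"dp": [0, 0, -0.6], "twist": [0, 0, 0]}, {"dp": [0, 0, -0.6], "twist": [0, 0, 0]}, {"dp": [0, 0, -0.6], "twist": [0, 0, 0]}]}}

```text
time_s: 43.7
eef_pos: [0.4349, -0.2288, 0.2279]
tool_rot: [179.9, 0.0, 90.0]
contact_force: [-0.4, 0.4, -0.9]
width: 0.0851
finger_force: 0.0
```

```bash
python3 wr.py w14 .4345,-.229,.038,.05,.065 .4345,-.229,.10,.13,.04
python3 - <<'E'
from station import *
import cv2
p,d=camera("scene");cv2.imwrite("pics/s4.png",p[:,:,::-1])
E
```

```text
[ 0.43488867 -0.22883148  0.22786584] 0.08505891878840377 [-0.38263014  0.39391235 -0.8902016 ]
.4345,-.229,.038,.05,.065 1625 [ 434.6 -230.9] 54.8 rect [ 434.7 -231.3] [80.4 80.2] z [0.04   0.0453 0.0471]
.4345,-.229,.10,.13,.04 2159 [ 433.4 -229.6] 22.6 rect [ 433.4 -229.2] [44.1 44.1] z [0.1096 0.1254 0.127 ]
```

View pics/s4.png

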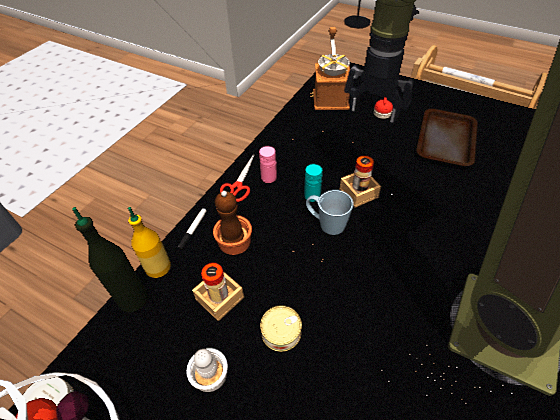

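The scene shows the mill in the terracotta pot (232,225), the jars in the square pots (215,285) and (362,180), and the salt in the white pot (207,365). The mug and tin haven't moved and the arm is clear, so I'm handing in.

```bash
python3 -c "
from station import *
print(finish_job())"
```

```text
the job is handed in; nothing more can be done
None
```

Job handed in at about 44 s of the 120 s: the mill, salt shaker and both spice jars stand upright in their pots, each within about 5 mm of centre in the last measurements, and the mug and tin look unmoved in the last picture; the hand-in returned no verdict.

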